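# Nest the spare steel tumbler and put the tray away

### The job

Put the spare tumbler away: take the upside-down steel tumbler standing on the counter and nest it, still upside down, loosely over the matching upside-down tumbler in the pulled-out tray, letting it just rest there without pressing it down or dropping it on, because tapered tumblers jam. Then let go and slide the tray fully home into the cupboard, leaving everything in it standing, and leave the small terracotta pot on the counter where it is.

Things in the scene. Friction and masses are not known exactly. Their poses are not given: they have to be found in the camera images.
- tumbler_mid (a point): The spare tumbler: plain tapered steel tumbler standing mouth down alone on the counter, left or right of the tray. 88 mm tall; outer diameter 68 mm at the mouth (below) and 46 mm at the closed end (on top), straight taper; walls 3 mm, closed end 4 mm thick; 60 to 130 g. The point is on its axis half-way up (44 mm above the mouth); its z axis points up out of the closed end.
- mate_mid (a point): The mate: an identical tumbler standing loose and mouth down in the tray's front row. Same size, same kind of point and axes. Only the tapers touch when nested: the spare then rests about 24 mm higher than the mate (21 to 27 mm, as friction has it), and being off-centre it touches earlier (1 mm sideways: some 8 mm higher).
- tray (a joint): Travel of the tray into the cupboard in m, along the x axis of body cupboard. Starts at 0 to 0.02 (pulled out); 0.22 is fully home against its stop, front panel flush with the cupboard's face. It slides with about 1.5 N of friction and some damping and stays where it is left. Tray: 340 mm long, 196 mm wide, floor's top 14 mm above the counter, front panel 54 mm high, sides 38 mm, back open.
- tray_pull (a point): Middle of the tray's pull: a round steel bar 10 mm thick and 100 mm long, level, parallel to the front panel, 55 mm out from it on the robot's side, 40 mm above the counter, held by an arm at each end. Axes as body cupboard. Push it along +x of the cupboard to shut the tray.
- cupboard: Low wooden cupboard base fixed on the counter, 260 mm wide, 380 mm deep, 154 mm high, its tray opening 142 mm high. Origin on the counter below the middle of its front face; x points level into the cupboard (the way the tray shuts), y left along the face as seen from the robot, z up.
- dabba: Bystander in the tray's back row: octagonal steel box with lid, 90 mm across, 68 mm high with its knob. Origin at the centre of its underside, z up.
- shaker: Bystander in the tray's front row beside the mate: glass salt shaker, 42 mm across, 66 mm high. Origin at the centre of its underside, z up.
- pot_tray: Bystander in the tray's back row: white ceramic pinch pot, 64 mm across, 34 mm high. Origin at the centre of its underside, z up.
- pot_counter: Bystander on the counter on the other side of the tray from the spare tumbler: terracotta pinch pot, 72 mm across, 36 mm high. Origin at the centre of its underside, z up.
Things that resemble listed ones, but are neither listed nor needed, are in the scene too. Leave any blue or green look-alike of the part that bears tumbler_mid alone. Leave any blue look-alike of the part that bears mate_mid alone.

How it is judged:
On the way:
1. the spare tumbler rests nested over the mate, upright, and is let go, the tray not yet shut (horizontal distance between tumbler_mid and mate_mid below 0.004 m and z of tumbler_mid in the frame of mate_mid between 0.014 and 0.032 m and angle between tumbler_mid's own z axis and vertical below 0.09 rad and contact force between the fingers and tumbler below 0.05 N and value of joint tray below 0.19 m), for 0.3 s.
At the end, for the whole second after the job is handed in: The spare is nested upside down over the mate: axes within 4 mm, 14 to 32 mm higher than the mate, tilted less than 0.09 rad, at rest; the mate (within 0.06 rad), shaker, dabba and white pot (within 0.1 rad) stand upright on the tray floor; the tray is within 8 mm of fully home (horizontal distance between tumbler_mid and mate_mid below 0.004 m and z of tumbler_mid in the frame of mate_mid between 0.014 and 0.032 m and angle between tumbler_mid's own z axis and vertical below 0.09 rad and angle between mate_mid's own z axis and vertical below 0.06 rad and value of joint tray above 0.212 m and linear speed of tumbler below 0.02 m/s and angle between each of shaker, dabba, pot_tray's own z axis and vertical below 0.1 rad and height (world z) of each of mate, shaker, dabba, pot_tray below 0.022 m); the robot touches nothing.
It fails at once if the spare is pressed onto the mate so that they wedge (over 90 N summed over their tapered walls, which is 11 to 16 N of push) (contact force between tumbler and mate above 90 N and contact force between any of the fingers, the arm and tumbler above 0.5 N).
It fails at once if the spare is dropped onto the mate (falls free at over 0.5 m/s, a drop of some 13 mm) (horizontal distance between tumbler_mid and mate_mid below 0.03 m and z of tumbler_mid in the frame of mate_mid below 0.09 m and linear speed of tumbler above 0.5 m/s and contact force between the fingers and tumbler below 0.05 N).
It fails at once if the mate is tipped or lifted out of the tray (angle between mate_mid's own z axis and vertical above 0.3 rad or height (world z) of mate above 0.04 m).
It fails at once if a thing in the tray is tipped over (angle between any of shaker, dabba, pot_tray's own z axis and vertical above 0.35 rad).
It fails at once if the terracotta pot on the counter is shifted more than 3 cm (distance of pot_counter from where it was at the start of the episode above 0.03 m).
It also fails if it takes over 64 s, if anything falls off the work surface, if the arm or the gripper's body presses on something with over 40 N, if the wrist force passes 120 N, or if a joint passes its speed limit or range.

### The arm

A 6-joint arm with a two-finger parallel gripper is mounted at the origin on the work surface. World frame = base frame: x ahead of the robot, y to its left, z up, the work surface at z = 0. Lengths are in m, angles in rad, forces in N, time in s.
With the tool pointing down it reaches from about 0.35 to 0.925 m from the base axis. Payload 6.4 kg.
Tool frame: the origin (TCP) lies at the very end of the fingers, on their centre line; the grasp point (between the pads) lies 19 mm behind it; z points along the fingers, y is the direction in which the jaws open and shut (so a half turn about z gives the same grasp; the last joint's range is limited). The gripper opens to 85 mm and grips with 20 to 120 N. Pads are 22 mm wide; open, the fingers measure 114 mm over their backs; the gripper's body (76 mm by 85 mm) begins 54 mm behind the grasp point. The pads swing forward as they close: fully open they stand 13 mm farther back than shut.
Start: joints at [-1.354, 0.245, 1.558, -0, 1.339, -0.174], TCP at [0.248, -0.601, 0.192] pointing down, gripper open.
Joint ranges: [-3.13, 3.13], [-1.02, 2.26], [0.13, 2.54], [-0.95, 4.09], [0.21, 2.88], [-2.74, 2.74]. Speed limits (rad/s): [2.57, 2.57, 3.14, 3.14, 3.14, 3.14].

### API

Orientations are given as a unit quaternion [x, y, z, w].
In Python, from plant import sense, get_image, hand_in gives the robot as it stands.
- The arm moves only by the tool carry_out, never from a script. Its argument "commands" is a list of rows, each an object of numbers: "rx", "ry", "rz": the turn, a rotation vector about the tool's x, y, z in degrees; "x", "y", "z": the shift along the tool's x, y, z in m; "fingers": the gripper's target within -1 to 1 (shut at 1, half-way at 0, fully open at -1). A call has 1 to 8 rows; each row is the pose to reach, as a shift and turn from the pose measured when the call began, along the tool's axes at that moment; what a row does not reach only later rows make up. A row lasts 1/8 s, in which the tool goes at most 62.5 mm and 10.7 degrees, less where a joint would pass 70% of its speed; a pose out of reach is approached as far as the arm can. A call with a gripper value outside its range is refused whole. The fingers move at their own pace and stop on an object; "force" is the grip in N (left out, the last holds). Time passes only in rows, so rows that repeat a pose let the fingers close. It gives the time, the measured TCP pose, the force and the opening at its end, in the units of the state.
- sense(): the state, without advancing time (a new reading comes with each control period).
- get_image(name): name is "side" or "top"; returns a dict with "image" (420x560x3 uint8, blue, green, red), "intrinsics" (3x3 intrinsics, pixels), "view" (4x4, takes a point from world to camera coordinates). Camera axes: x right, y down, z forward; pixel columns grow to the right and rows downward; lengths in m; the calibration is good to about 2 mm. A picture is of the moment at which its call begins. There is no depth.
- hand_in(): hands the job in, once; it reports no verdict.
The state is a dict: "clock": time; "q": joint angles; "qvel": joint speeds; "effort": joint torques, N m; "tool_pos": TCP position; "ee_rot": TCP orientation; "wrist_force": force on the tool from outside, world axes, zero at the start; "wrist_torque": the same for the moment, N m; "finger_gap": finger opening in m.
Only numpy, scipy, OpenCV 4.12 (cv2) and the standard library are available. Lean on these libraries where they do the work, as an engineer would, in place of code of your own. Each camera call takes 0.05 s, during which the arm holds its last target.

## Working session

There is one attempt and no reset: what is moved stays moved. The work goes in short steps, Python scripts to look and compute and a tool call to move; the robot and the scene stay as the last step left them, time stands still between calls to the robot, and variables do not carry over. Pictures are saved under pics/ and viewed, and the job is handed in when it is done.

Besides the shell and the picture viewer there is one more tool, called after "Emit:" by a JSON object that holds its "method" and its "body". carry_out: Moves the arm, as the interface text tells. Its arguments: {"type":"object","properties":{"commands":{"type":"array"},"force":{"type":"number"}},"required":["commands"]}

```bash
mkdir -p pics; ls
python3 - <<'E'
from plant import sense,get_image
import cv2,json,numpy as np
for n in ("side","top"):
    d=get_image(n); cv2.imwrite(f"pics/{n}0.png",d["image"]); print(n,np.round(d["intrinsics"],1).tolist(),np.round(d["view"],4).tolist())
    np.savez(f"{n}0.npz",**d)
s=sense(); print({k:np.round(v,4).tolist() for k,v in s.items()})
E
```

```text
pics
side [[435.3, 0.0, 281.8], [0.0, 435.3, 208.8], [0.0, 0.0, 1.0]] [[-0.8318, -0.5548, -0.0157, 0.4985], [-0.321, 0.504, -0.8019, 0.2399], [0.4528, -0.6619, -0.5973, 0.8215], [0.0, 0.0, 0.0, 1.0]]
top [[475.5, 0.0, 284.5], [0.0, 475.5, 217.4], [0.0, 0.0, 1.0]] [[0.0201, -0.9998, 0.0011, -0.0325], [-0.9794, -0.02, -0.2007, 0.5913], [0.2007, 0.0029, -0.9797, 0.9371], [0.0, 0.0, 0.0, 1.0]]
{'clock': 0.1, 'q': [-1.3541, 0.2457, 1.5589, -0.0, 1.3387, -0.1741], 'qvel': [-0.001, -0.0013, -0.0037, -0.0008, 0.0006, -0.001], 'effort': [0.0008, -43.0677, -32.7126, -0.0001, 0.0028, -0.0], 'tool_pos': [0.2475, -0.6004, 0.1915], 'ee_rot': [0.981, 0.1941, -0.0, -0.0009], 'wrist_force': [0.1727, 0.0604, -0.299], 'wrist_torque': [0.0064, -0.0305, -0.0395], 'finger_gap': 0.0854}
```

View pics/side0.png

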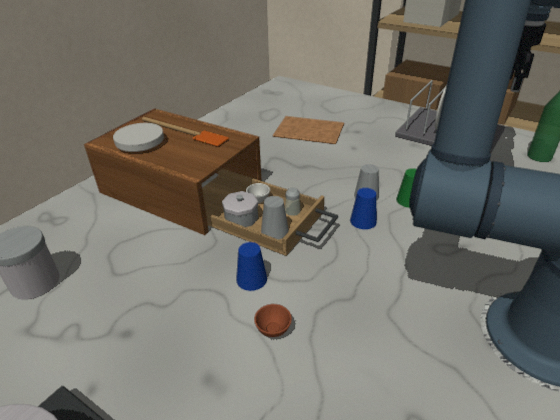

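View pics/top0.png

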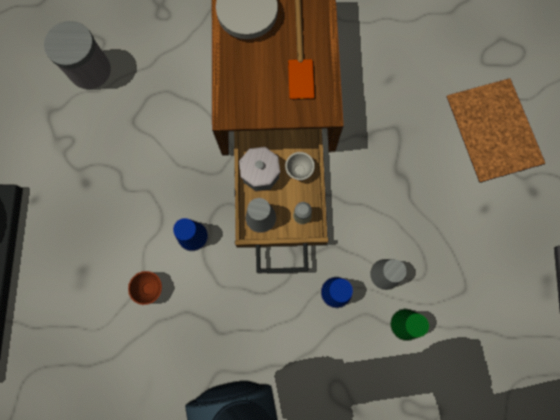

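Candidates for the spare, in top-view pixels: steel (390,273), blue (190,234), blue (337,292) and green (410,324). Only the steel one fits, because blue and green are the look-alikes. The mate is the steel tumbler in the tray at top (260,213), side (274,217). I'll enlarge both to confirm.

```bash
cat > h.py <<'E'
import numpy as np,cv2
from plant import sense,get_image
def ld(n):
    d=np.load(n); return {k:d[k] for k in d.files}
def proj(d,P):
    P=np.atleast_2d(P); c=P@d["view"][:3,:3].T+d["view"][:3,3]; u=c@d["intrinsics"].T; return u[:,:2]/u[:,2:]
def back(d,uv,z):
    R=d["view"][:3,:3];t=d["view"][:3,3]; C=-R.T@t
    r=R.T@np.linalg.solve(d["intrinsics"],np.array([uv[0],uv[1],1.0])); return C+r*(z-C[2])/r[2]
def crop(d,c,w,h,s):
    x0,y0=int(c[0]-w/2),int(c[1]-h/2); x0=max(x0,0);y0=max(y0,0)
    return cv2.resize(d["image"][y0:y0+h,x0:x0+w],None,fx=s,fy=s,interpolation=cv2.INTER_CUBIC)
def ring(x,y,z,r,n=60):
    a=np.linspace(0,2*np.pi,n,endpoint=False); return np.c_[x+r*np.cos(a),y+r*np.sin(a),np.full(n,z)]
def coneimg(d,x,y,zb,img=None):
    pts=proj(d,np.r_[ring(x,y,zb,.034),ring(x,y,zb+.088,.023)]); return cv2.convexHull(pts.astype(np.float32))[:,0]
E
python3 - <<'E'
from h import *
t=ld("top0.npz");s=ld("side0.npz")
a=np.hstack([crop(t,(390,273),56,56,7),crop(s,(368,185),56,56,7)]);b=np.hstack([crop(t,(260,213),56,56,7),crop(s,(274,217),56,56,7)])
o=np.vstack([a,b]); cv2.imwrite("pics/crop0.png",cv2.resize(o,(600,600)))
for n,u,z in (("spare",(396,271),.088),("mate",(259,207),.102)): print(n,back(t,u,z))
for n,u,z in (("spare",(370,170),.088),("mate",(274,202),.102)): print(n,back(s,u,z))
E
```

```text
spare [ 0.48169691 -0.24483624  0.088     ]
mate [0.60357858 0.03111716 0.102     ]
spare [ 0.47621676 -0.23433737  0.088     ]
mate [0.59594004 0.03457344 0.102     ]
```

View pics/crop0.png

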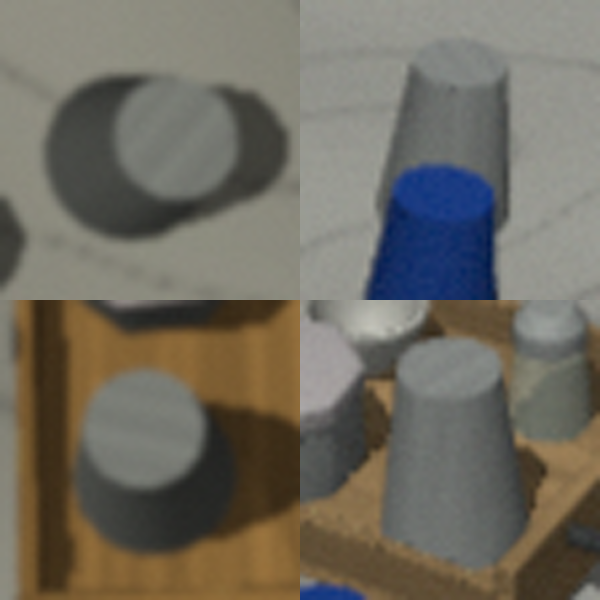

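```bash
cat >> h.py <<'E'
from scipy.optimize import least_squares, minimize
from scipy.ndimage import map_coordinates, gaussian_filter
def gm(d,s=0.8):
    g=d["image"].astype(float); G=0
    for c in range(3):
        G=G+gaussian_filter(g[...,c],s,order=(0,1))**2+gaussian_filter(g[...,c],s,order=(1,0))**2
    return np.sqrt(G)
def ringscore(d,G,x,y,z,r):
    u=proj(d,ring(x,y,z,r,120)); return map_coordinates(G,[u[:,1],u[:,0]],order=1).mean()
def fitring(d,x,y,z,r,w=.012):
    G=gm(d); best=None
    for dx in np.arange(-w,w+1e-9,.001):
        for dy in np.arange(-w,w+1e-9,.001):
            q=ringscore(d,G,x+dx,y+dy,z,r)
            if best is None or q>best[0]: best=(q,x+dx,y+dy)
    m=minimize(lambda p:-ringscore(d,G,p[0],p[1],z,r),best[1:],method="Nelder-Mead",options=dict(xatol=1e-5,initial_simplex=[best[1:],(best[1]+.001,best[2]),(best[1],best[2]+.001)]))
    return m.x,-m.fun
E
python3 - <<'E'
from h import *
t=ld("top0.npz");s=ld("side0.npz")
for n,x,y,z in (("spare",.48,-.24,.088),("mate",.60,.033,.102)):
    for nm,d in (("top",t),("side",s)): print(n,nm,fitring(d,x,y,z,.023))
    for nm,d in (("top",t),): print(n,nm,"mouth",fitring(d,x,y,z-.088,.034))
for n,u in (("blueR",(340,289)),("green",(417,323)),("blueL",(184,229))): print(n,back(t,u,.088))
print("pot",back(t,(145,285),.036))
for n,u in (("panelL",(237,242)),("panelR",(327,242))): print(n,back(t,u,.054))
for n,u in (("barL",(257,271)),("barR",(308,271))): print(n,back(t,u,.040))
for n,u in (("dabba",(260,165)),("pot",(300,166)),("shk",(303,208))): print(n,back(t,u,.08))
o=np.hstack([crop(t,(282,200),110,170,3.4),crop(s,(280,215),120,170,3.4)]);print(o.shape); cv2.imwrite("pics/tray0.png",o)
E
```

```text
spare top (array([ 0.48317428, -0.24178523]), np.float64(27.96121612869252))
spare side (array([ 0.48023788, -0.24133135]), np.float64(15.036426484784489))
spare top mouth (array([ 0.48376803, -0.24265696]), np.float64(30.292045869500605))
mate top (array([0.60047143, 0.03218451]), np.float64(30.909699679655684))
mate side (array([0.59893586, 0.03234983]), np.float64(30.386882315321888))
mate top mouth (array([0.60132849, 0.0335036 ]), np.float64(16.491469455253796))
blueR [ 0.44394105 -0.13321565  0.088     ]
green [ 0.38134761 -0.28303886  0.088     ]
blueL [0.55796507 0.18244091 0.088     ]
pot [0.44684619 0.26765626 0.036     ]
panelL [0.53864025 0.07751576 0.054     ]
panelR [ 0.54245745 -0.11032812  0.054     ]
barL [0.48036024 0.03467917 0.04      ]
barR [ 0.48251998 -0.07196401  0.04      ]
dabba [0.69905953 0.0330977  0.08      ]
pot [ 0.69858983 -0.05096709  0.08      ]
shk [ 0.60830192 -0.0583827   0.08      ]
(578, 782, 3)
```

View pics/tray0.png

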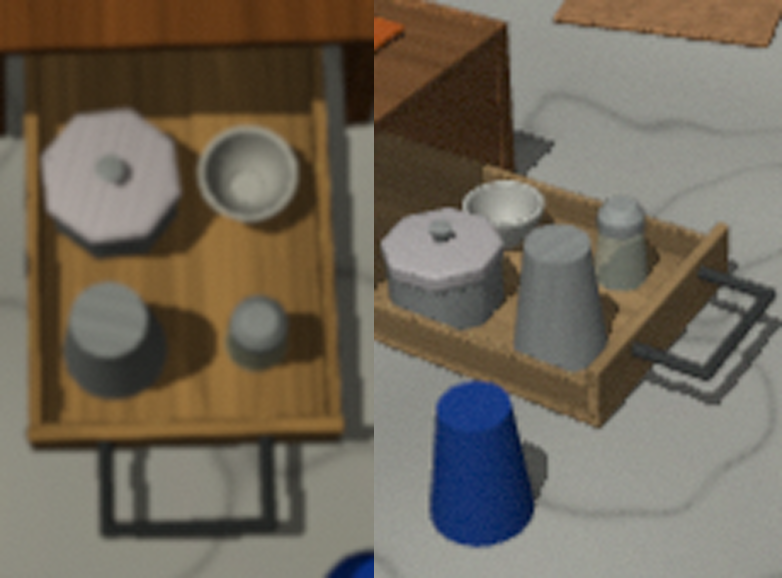

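```bash
cat >> h.py <<'E'
from scipy.spatial.transform import Rotation as Ro
def Rt(jaw):  # jaw axis (tool y) angle in deg, tool pointing down
    a=np.radians(jaw); y=np.array([np.cos(a),np.sin(a),0]); z=np.array([0,0,-1.]); x=np.cross(y,z); return np.c_[x,y,z]
def to(pos,jaw):
    s=sense(); R=Ro.from_quat(s["ee_rot"]).as_matrix(); d=R.T@(np.array(pos)-s["tool_pos"]); rv=np.degrees(Ro.from_matrix(R.T@Rt(jaw)).as_rotvec())
    print("clock %.2f"%s["clock"],"tcp",np.round(s["tool_pos"],4),"shift",np.round(d,4),"rotdeg",np.round(rv,2)); return d,rv
E
python3 -c "
from h import *
to((.4825,-.242,.20),-45); print(Rt(-67.6))"
```

```text
clock 0.10 tcp [ 0.2475 -0.6004  0.1915] shift [ 0.3538 -0.2419 -0.008 ] rotdeg [ -0.09  -0.04 -22.61]
[[ 0.92454603  0.38107038  0.        ]
 [ 0.38107038 -0.92454603  0.        ]
 [ 0.          0.         -1.        ]]
```

Emit:
{"method": "carry_out", "body": {"commands": [{"x": 0.04, "y": -0.027, "z": -0.001, "rz": -3, "fingers": -1}, {"x": 0.09, "y": -0.061, "z": -0.002, "rz": -6, "fingers": -1}, {"x": 0.14, "y": -0.096, "z": -0.003, "rz": -9, "fingers": -1}, {"x": 0.19, "y": -0.13, "z": -0.004, "rz": -12, "fingers": -1}, {"x": 0.24, "y": -0.164, "z": -0.005, "rz": -15.5, "fingers": -1}, {"x": 0.29, "y": -0.198, "z": -0.006, "rz": -19, "fingers": -1}, {"x": 0.33, "y": -0.225, "z": -0.007, "rz": -21, "fingers": -1}, {"x": 0.354, "y": -0.242, "z": -0.008, "rz": -22.6, "fingers": -1}]}}

```text
invalid input
```

Run:
```python
from h import *
t=get_image("top");s=get_image("side")
cv2.imwrite("pics/ab1.png",np.hstack([crop(t,(390,273),120,120,3.3),crop(s,(368,170),120,120,3.3)]))
to((.4825,-.242,.047),-45)
```

```text
clock 0.20 tcp [ 0.2475 -0.6006  0.1918] shift [ 0.3538 -0.2419  0.1451] rotdeg [-7.000e-02 -2.000e-02 -2.261e+01]
```

View pics/ab1.png

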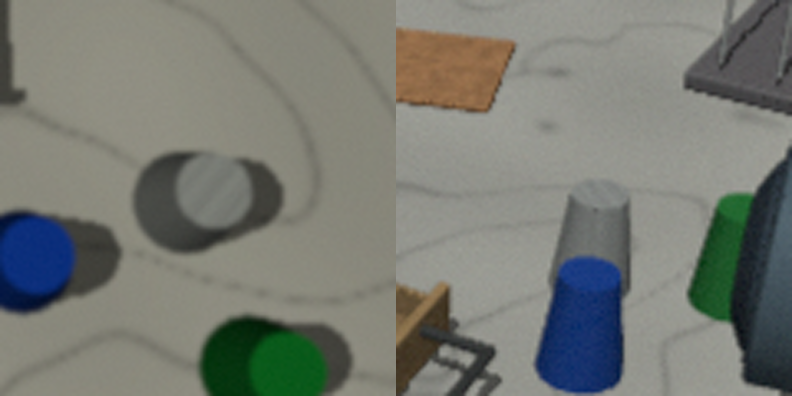

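The call was refused and the arm didn't move. I'll retry with every key given explicitly.

Emit:
{"method": "carry_out", "body": {"commands": [{"rx": 0.0, "ry": 0.0, "rz": -3.0, "x": 0.04, "y": -0.027, "z": -0.001, "fingers": -1.0}]}}

```text
clock: 0.32
tool_pos: [0.2731, -0.5614, 0.1924]
ee_rot: [0.976, 0.219, -0.0, -0.001]
wrist_force: [0.7, -0.2, 1.4]
finger_gap: 0.0853
```

```bash
python3 -c "
from h import *
to((.4825,-.242,.20),-45)"
```

```text
clock 0.33 tcp [ 0.2731 -0.5614  0.1924] shift [ 0.3257 -0.1995 -0.0073] rotdeg [-7.000e-02 -1.000e-02 -1.974e+01]
```

Emit:
{"method": "carry_out", "body": {"commands": [{"rx": 0, "ry": 0, "rz": -2.5, "x": 0.04, "y": -0.025, "z": -0.001, "fingers": -1}, {"rx": 0, "ry": 0, "rz": -5.5, "x": 0.09, "y": -0.055, "z": -0.002, "fingers": -1}, {"rx": 0, "ry": 0, "rz": -8.5, "x": 0.14, "y": -0.086, "z": -0.003, "fingers": -1}, {"rx": 0, "ry": 0, "rz": -11.5, "x": 0.19, "y": -0.116, "z": -0.004, "fingers": -1}, {"rx": 0, "ry": 0, "rz": -14.5, "x": 0.24, "y": -0.147, "z": -0.005, "fingers": -1}, {"rx": 0, "ry": 0, "rz": -17.5, "x": 0.29, "y": -0.178, "z": -0.006, "fingers": -1}, {"rx": 0, "ry": 0, "rz": -19.7, "x": 0.325, "y": -0.1995, "z": -0.007, "fingers": -1}, {"rx": 0, "ry": 0, "rz": -19.7, "x": 0.3257, "y": -0.1995, "z": -0.007, "fingers": -1}]}}

```text
clock: 1.32
tool_pos: [0.4834, -0.2398, 0.1996]
ee_rot: [0.923, 0.384, 0.0, -0.001]
wrist_force: [0.4, 0.2, -0.0]
finger_gap: 0.0855
```

Run:
```python
from h import *
t=get_image("top");s=get_image("side")
cv2.imwrite("pics/ab2.png",np.hstack([crop(t,(390,273),120,120,3.3),crop(s,(368,170),120,120,3.3)]))
to((.4825,-.242,.047),-45)
```

```text
clock 1.43 tcp [ 0.4824 -0.242   0.1995] shift [1.000e-04 3.000e-04 1.525e-01] rotdeg [-0.07  0.   -0.01]
```

View pics/ab2.png

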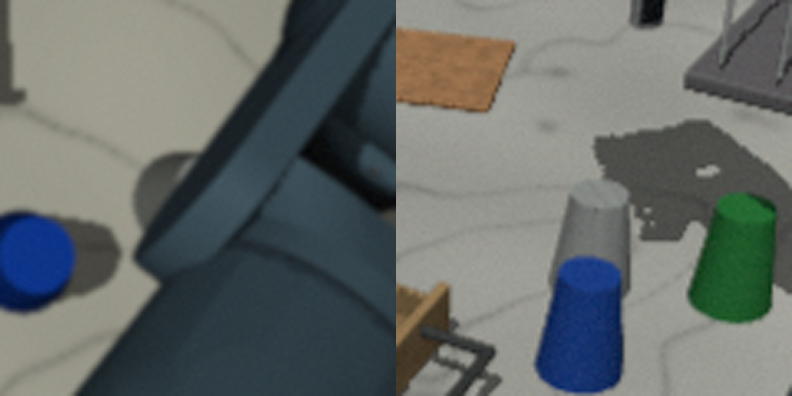

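Emit:
{"method": "carry_out", "body": {"commands": [{"rx": 0, "ry": 0, "rz": 0, "x": 0, "y": 0, "z": 0.03, "fingers": -1}, {"rx": 0, "ry": 0, "rz": 0, "x": 0, "y": 0, "z": 0.065, "fingers": -1}, {"rx": 0, "ry": 0, "rz": 0, "x": 0, "y": 0, "z": 0.1, "fingers": -1}, {"rx": 0, "ry": 0, "rz": 0, "x": 0, "y": 0, "z": 0.13, "fingers": -1}, {"rx": 0, "ry": 0, "rz": 0, "x": 0, "y": 0, "z": 0.15, "fingers": -1}, {"rx": 0, "ry": 0, "rz": 0, "x": 0, "y": 0, "z": 0.1525, "fingers": -1}, {"rx": 0, "ry": 0, "rz": 0, "x": 0, "y": 0, "z": 0.1525, "fingers": -1}]}}

```text
clock: 2.3
tool_pos: [0.4823, -0.2429, 0.0476]
ee_rot: [0.924, 0.382, -0.0, -0.0]
wrist_force: [0.4, -0.8, 0.6]
finger_gap: 0.0856
```

Run:
```python
from h import *
s=get_image("side");t=get_image("top")
cv2.imwrite("pics/ab3.png",np.hstack([crop(t,(390,273),120,120,3.3),crop(s,(368,170),120,120,3.3)]))
to((.4825,-.242,.047),-45)
```

```text
clock 2.40 tcp [ 0.4828 -0.2429  0.0483] shift [ 0.0004 -0.0009  0.0013] rotdeg [ 0.05 -0.01 -0.05]
```

View pics/ab3.png

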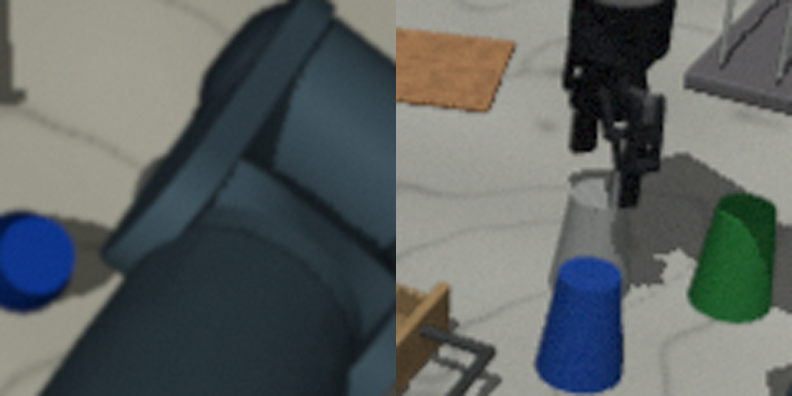

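Run:
```python
from h import *
s=get_image("side")
p=np.array([.4826,-.2425,0]); j=np.array([.707,-.707,0])
im=s["image"].copy()
S=5; c=cv2.resize(im[120:220,310:430],None,fx=S,fy=S,interpolation=cv2.INTER_CUBIC)
def dot(P,col):
    u=proj(s,P)[0]; cv2.circle(c,(int((u[0]-310+.5)*S),int((u[1]-120+.5)*S)),3,col,-1)
for k in(-.0427,.0427,-.057,.057):
    for z in (.061,.08): dot(p+j*k+[0,0,z],(0,0,255) if abs(k)<.05 else (0,255,255))
for q in ring(.4825,-.2425,.088,.023,24): dot(q,(255,0,0))
cv2.imwrite("pics/chk.png",c)
```

```text
(no output)
```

View pics/chk.png

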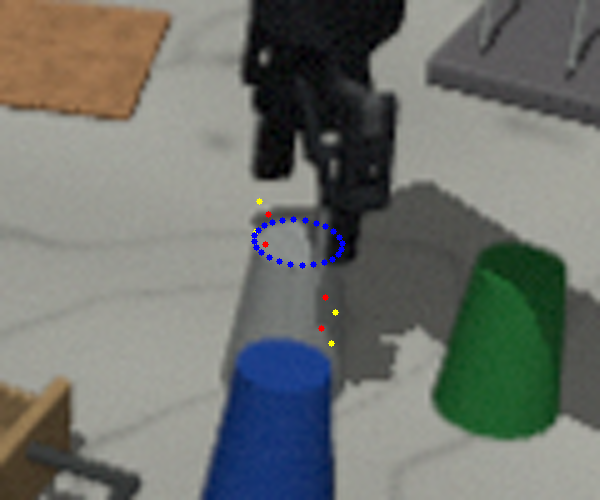

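Run:
```python
from h import *
s=get_image("side"); s0=ld("side0.npz")
c=cv2.resize(s["image"][120:210,340:410],None,fx=6,fy=6,interpolation=cv2.INTER_NEAREST)
c0=cv2.resize(s0["image"][120:210,340:410],None,fx=6,fy=6,interpolation=cv2.INTER_NEAREST)
o=np.clip(np.hstack([c,c0[:,:360]]).astype(float)*1.6,0,255).astype(np.uint8)
cv2.imwrite("pics/chk2.png",o); print(o.shape)
print(sense()["tool_pos"],sense()["q"])
```

```text
(540, 780, 3)
[ 0.48285341 -0.24258701  0.04814645] [-6.75557317e-01  1.72156255e-01  1.93144832e+00  1.54582658e-04
  1.03712491e+00  1.10168599e-01]
```

View pics/chk2.png

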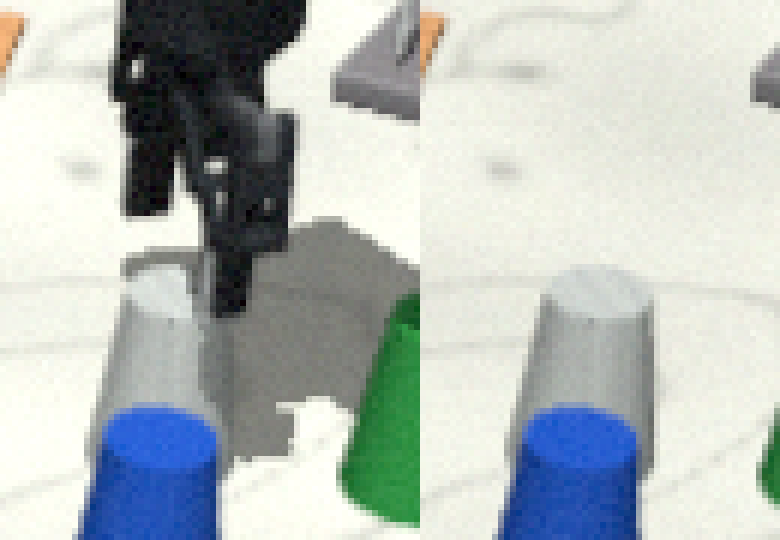

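Run:
```python
from h import *
s=ld("side0.npz")
for u in((378,172.5),(364.7,155.8)):
  for z in (.06,.08,.09,.1,.11): print(u,z,back(s,u,z))
t=get_image("top"); cv2.imwrite("pics/top4.png",t["image"])
```

```text
(378, 172.5) 0.06 [ 0.46911043 -0.2773821   0.06      ]
(378, 172.5) 0.08 [ 0.45803304 -0.24641131  0.08      ]
(378, 172.5) 0.09 [ 0.45249434 -0.23092592  0.09      ]
(378, 172.5) 0.1 [ 0.44695564 -0.21544052  0.1       ]
(378, 172.5) 0.11 [ 0.44141694 -0.19995513  0.11      ]
(364.7, 155.8) 0.06 [ 0.53819264 -0.34110135  0.06      ]
(364.7, 155.8) 0.08 [ 0.5249251  -0.30811045  0.08      ]
(364.7, 155.8) 0.09 [ 0.51829134 -0.291615    0.09      ]
(364.7, 155.8) 0.1 [ 0.51165757 -0.27511955  0.1       ]
(364.7, 155.8) 0.11 [ 0.50502381 -0.2586241   0.11      ]
```

View pics/top4.png

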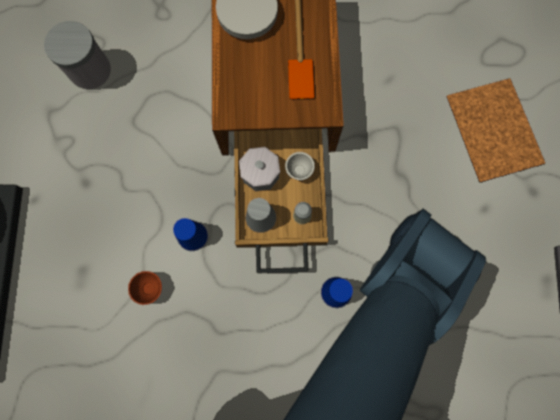

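Run:
```python
from h import *
s=ld("side0.npz")
for z in (.2,.213,.25,.26): print(z,back(s,(384.4,117.6),z))
im=cv2.imread("pics/side0.png"); cv2.imwrite("pics/s0crop.png",cv2.resize(im[0:140,420:560],None,fx=4,fy=4))
print(proj(s,[[.2475,-.6004,.1915],[.2475,-.6004,.25],[.2475,-.6,0]]))
```

```text
0.2 [ 0.48697092 -0.31905756  0.2       ]
0.213 [ 0.47724391 -0.29208101  0.213     ]
0.25 [ 0.44955933 -0.2153016   0.25      ]
0.26 [ 0.44207702 -0.19455041  0.26      ]
[[504.56936199 103.02913712]
 [510.81972589  82.62174769]
 [486.37246025 162.39449799]]
```

View pics/s0crop.png

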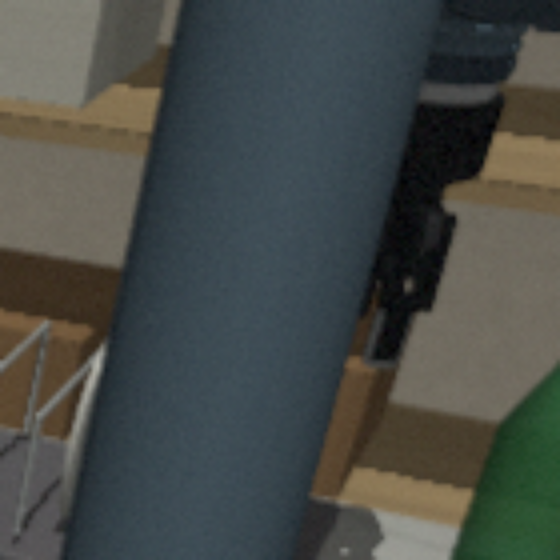

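The side view puts the finger tips at about z = 0.10, with a gap-consistent midpoint at (0.48,-0.245), but the reported TCP z is 0.048. The same 50 mm offset appears at the earlier height too. I'll go 22 mm lower, which is safe under either reading, and look again.

Emit:
{"method": "carry_out", "body": {"commands": [{"rx": 0, "ry": 0, "rz": 0, "x": 0, "y": 0, "z": 0.01, "fingers": -1}, {"rx": 0, "ry": 0, "rz": 0, "x": 0, "y": 0, "z": 0.022, "fingers": -1}, {"rx": 0, "ry": 0, "rz": 0, "x": 0, "y": 0, "z": 0.022, "fingers": -1}]}}

```text
clock: 2.92
tool_pos: [0.4816, -0.2414, 0.0241]
ee_rot: [0.924, 0.383, -0.001, -0.001]
wrist_force: [0.4, -0.7, 0.3]
finger_gap: 0.0852
```

Run:
```python
from h import *
s=get_image("side")
c=cv2.resize(s["image"][100:220,310:430],None,fx=5,fy=5,interpolation=cv2.INTER_CUBIC)
cv2.imwrite("pics/chk5.png",np.clip(c*1.5,0,255).astype(np.uint8)); to((.4825,-.242,.047),-45)
```

```text
clock 2.98 tcp [ 0.4821 -0.2418  0.0249] shift [ 0.0002  0.0004 -0.0221] rotdeg [-0.09  0.   -0.01]
```

View pics/chk5.png

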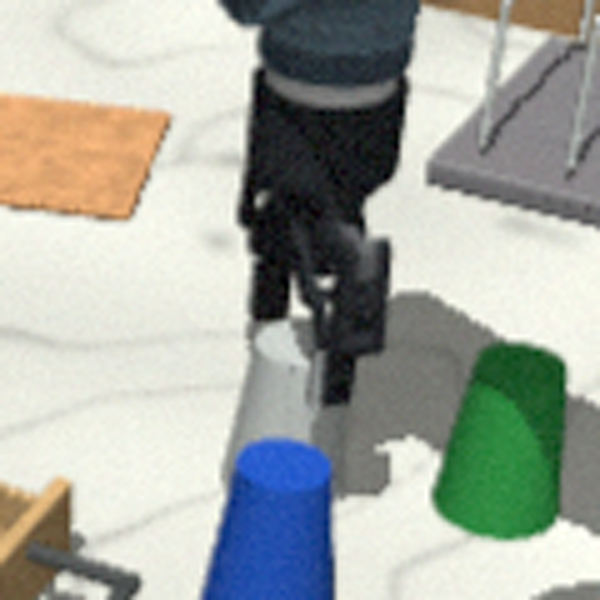

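The tips moved with the command and now straddle the tumbler's top, at about z 0.078. The gripper body is well above it, so I'll go 16 mm further down.

Emit:
{"method": "carry_out", "body": {"commands": [{"rx": 0, "ry": 0, "rz": 0, "x": 0, "y": 0, "z": 0.008, "fingers": -1}, {"rx": 0, "ry": 0, "rz": 0, "x": 0, "y": 0, "z": 0.016, "fingers": -1}, {"rx": 0, "ry": 0, "rz": 0, "x": 0, "y": 0, "z": 0.016, "fingers": -1}]}}

```text
clock: 3.35
tool_pos: [0.4814, -0.2413, 0.0079]
ee_rot: [0.924, 0.383, -0.001, -0.002]
wrist_force: [-0.1, 0.2, -0.1]
finger_gap: 0.0855
```

Run:
```python
from h import *
s=get_image("side")
c=cv2.resize(s["image"][100:220,310:430],None,fx=5,fy=5,interpolation=cv2.INTER_CUBIC)
cv2.imwrite("pics/chk6.png",np.clip(c*1.5,0,255).astype(np.uint8)); to((.4825,-.242,.047),-45)
```

```text
clock 3.40 tcp [ 0.4818 -0.2416  0.0084] shift [ 0.0002  0.0007 -0.0386] rotdeg [-0.15  0.01 -0.01]
```

View pics/chk6.png

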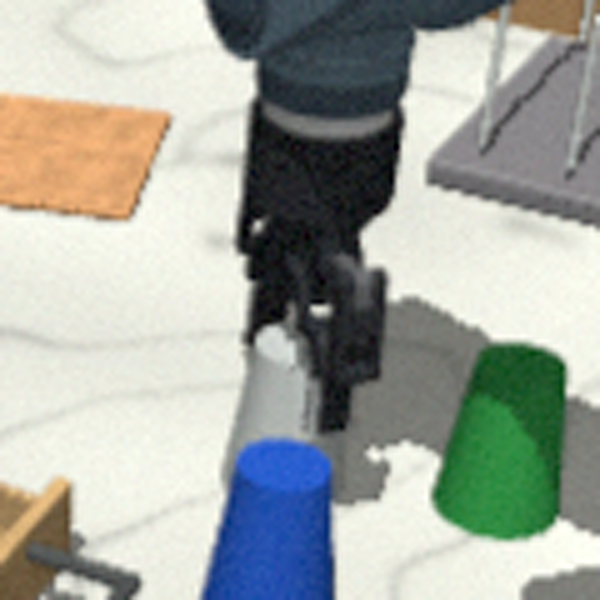

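Emit:
{"method": "carry_out", "body": {"commands": [{"rx": 0, "ry": 0, "rz": 0, "x": 0, "y": 0, "z": 0, "fingers": -0.2}, {"rx": 0, "ry": 0, "rz": 0, "x": 0, "y": 0, "z": 0, "fingers": 0.2}, {"rx": 0, "ry": 0, "rz": 0, "x": 0, "y": 0, "z": 0, "fingers": 1}, {"rx": 0, "ry": 0, "rz": 0, "x": 0, "y": 0, "z": 0, "fingers": 1}, {"rx": 0, "ry": 0, "rz": 0, "x": 0, "y": 0, "z": 0, "fingers": 1}, {"rx": 0, "ry": 0, "rz": 0, "x": 0, "y": 0, "z": 0, "fingers": 1}, {"rx": 0, "ry": 0, "rz": 0, "x": 0, "y": 0, "z": 0, "fingers": 1}, {"rx": 0, "ry": 0, "rz": 0, "x": 0, "y": 0, "z": 0, "fingers": 1}], "force": 25}}

```text
clock: 4.4
tool_pos: [0.4823, -0.242, 0.009]
ee_rot: [0.924, 0.383, -0.0, -0.001]
wrist_force: [-0.1, 0.3, 5.5]
finger_gap: 0.0534
```

Run:
```python
from h import *
s=get_image("side")
c=cv2.resize(s["image"][100:220,310:430],None,fx=5,fy=5,interpolation=cv2.INTER_CUBIC)
cv2.imwrite("pics/chk7.png",np.clip(c*1.5,0,255).astype(np.uint8)); to((.4825,-.242,.047),-45);q=sense();print(q["finger_gap"],q["wrist_force"])
```

```text
clock 4.45 tcp [ 0.4823 -0.242   0.009 ] shift [ 0.0001  0.0001 -0.038 ] rotdeg [-0.08  0.   -0.01]
0.05349094000666115 [0.56380416 0.02978112 7.14572889]
```

View pics/chk7.png

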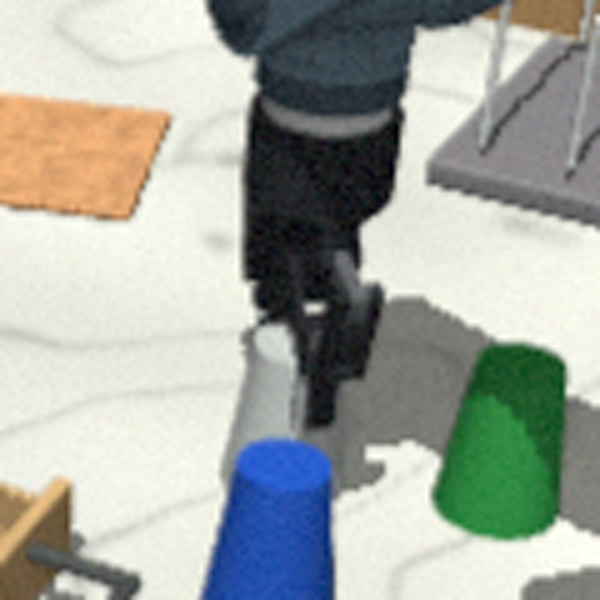

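The spare is gripped with a gap of 53.4 mm, so the contact is at about z 0.058 on the taper. I'll lift slowly.

Emit:
{"method": "carry_out", "body": {"commands": [{"rx": 0, "ry": 0, "rz": 0, "x": 0, "y": 0, "z": -0.005, "fingers": 1}, {"rx": 0, "ry": 0, "rz": 0, "x": 0, "y": 0, "z": -0.015, "fingers": 1}, {"rx": 0, "ry": 0, "rz": 0, "x": 0, "y": 0, "z": -0.035, "fingers": 1}, {"rx": 0, "ry": 0, "rz": 0, "x": 0, "y": 0, "z": -0.06, "fingers": 1}, {"rx": 0, "ry": 0, "rz": 0, "x": 0, "y": 0, "z": -0.09, "fingers": 1}, {"rx": 0, "ry": 0, "rz": 0, "x": 0, "y": 0, "z": -0.115, "fingers": 1}, {"rx": 0, "ry": 0, "rz": 0, "x": 0, "y": 0, "z": -0.13, "fingers": 1}, {"rx": 0, "ry": 0, "rz": 0, "x": 0, "y": 0, "z": -0.132, "fingers": 1}]}}

```text
clock: 5.45
tool_pos: [0.4828, -0.2424, 0.142]
ee_rot: [0.924, 0.383, 0.0, 0.0]
wrist_force: [-0.1, -0.2, -0.7]
finger_gap: 0.0536
```

Run:
```python
from h import *
s=get_image("side");t=get_image("top")
c=np.hstack([cv2.resize(x,None,fx=4,fy=4,interpolation=cv2.INTER_CUBIC) for x in (s["image"][80:220,330:430],t["image"][210:350,330:430])])
cv2.imwrite("pics/chk8.png",np.clip(c*1.4,0,255).astype(np.uint8)); to((.600,.0325,.140),-45);q=sense();print(q["finger_gap"],q["wrist_force"],q["wrist_torque"])
```

```text
clock 5.55 tcp [ 0.482  -0.2418  0.1404] shift [ 0.2774 -0.1106  0.0006] rotdeg [-0.14  0.01 -0.01]
0.053605122007063175 [ 0.13569946  0.89687799 -0.65682801] [-0.04631791 -0.00897511 -0.00868818]
```

View pics/chk8.png

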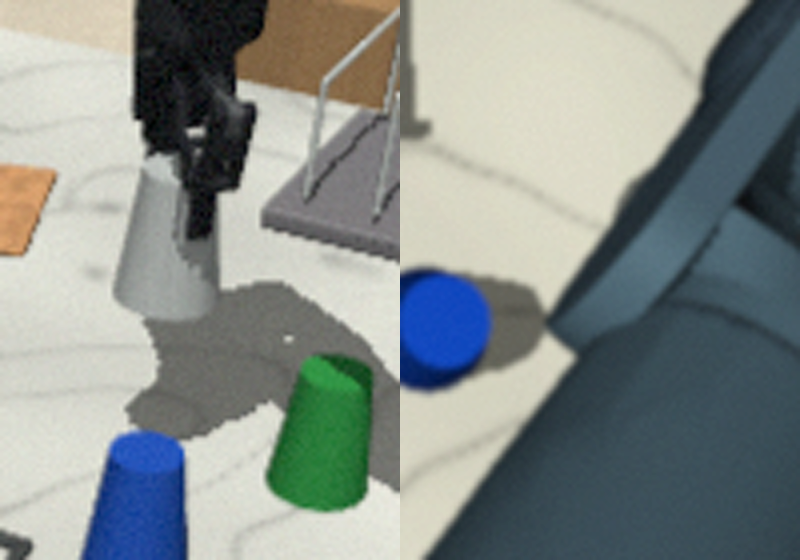

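It's held. Now I'll carry it over to above the mate.

Emit:
{"method": "carry_out", "body": {"commands": [{"rx": 0, "ry": 0, "rz": 0, "x": 0.02, "y": -0.008, "z": 0, "fingers": 1}, {"rx": 0, "ry": 0, "rz": 0, "x": 0.06, "y": -0.024, "z": 0, "fingers": 1}, {"rx": 0, "ry": 0, "rz": 0, "x": 0.11, "y": -0.044, "z": 0, "fingers": 1}, {"rx": 0, "ry": 0, "rz": 0, "x": 0.16, "y": -0.064, "z": 0, "fingers": 1}, {"rx": 0, "ry": 0, "rz": 0, "x": 0.21, "y": -0.084, "z": 0, "fingers": 1}, {"rx": 0, "ry": 0, "rz": 0, "x": 0.25, "y": -0.1, "z": 0, "fingers": 1}, {"rx": 0, "ry": 0, "rz": 0, "x": 0.27, "y": -0.108, "z": 0, "fingers": 1}, {"rx": 0, "ry": 0, "rz": 0, "x": 0.2774, "y": -0.1106, "z": 0, "fingers": 1}]}}

```text
clock: 6.55
tool_pos: [0.5996, 0.0331, 0.1395]
ee_rot: [0.924, 0.383, -0.001, -0.001]
wrist_force: [0.6, -0.6, 0.3]
finger_gap: 0.0533
```

Run:
```python
from h import *
s=get_image("side");t=get_image("top")
np.savez("side9.npz",**s);np.savez("top9.npz",**t)
c=np.hstack([cv2.resize(x,None,fx=4,fy=4,interpolation=cv2.INTER_CUBIC) for x in (s["image"][120:265,225:325],t["image"][130:275,210:310])])
cv2.imwrite("pics/chk9.png",np.clip(c*1.3,0,255).astype(np.uint8)); to((.600,.0325,.140),-45);q=sense();print(q["finger_gap"],q["wrist_force"],q["wrist_torque"])
```

```text
clock 6.65 tcp [0.5997 0.0323 0.14  ] shift [ 0.0003  0.     -0.    ] rotdeg [-0.18  0.06 -0.01]
0.05368720797437707 [-0.11416999  0.41661803 -0.26547026] [-0.00632492 -0.00165785 -0.04653798]
```

View pics/chk9.png

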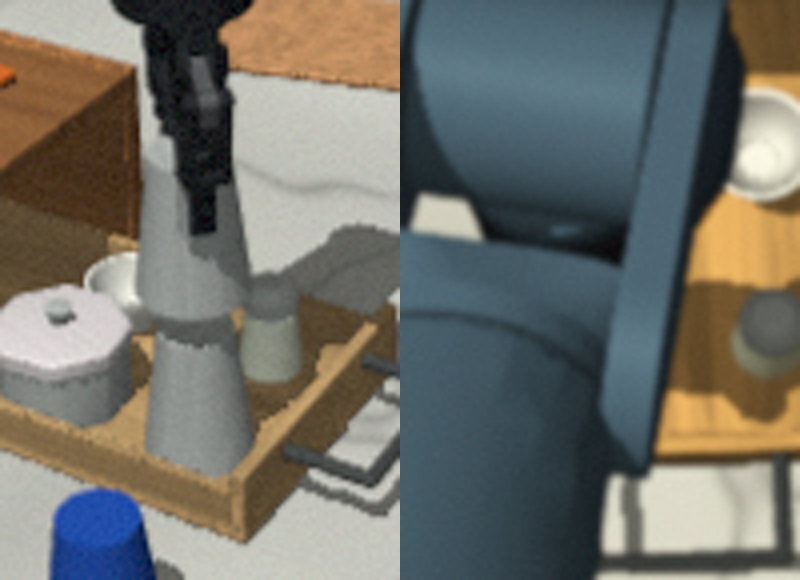

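```bash
cat >> h.py <<'E'
def conepts(d,x,y,zb,tx=0,ty=0,lo=.05,hi=.9,arc=True,n=40):
    # silhouette side lines + front mouth arc; tilt (rad) tx: lean towards +x, ty: +y ; returns pts, and normal dirs
    R=Ro.from_rotvec([-ty,tx,0]).as_matrix(); o=np.array([x,y,zb])
    C=-d["view"][:3,:3].T@d["view"][:3,3]
    c=R.T@(C-o); # camera in cone frame
    # silhouette generator angles: apex height
    H=.034*.088/.011; k=.034/H  # r=k*(H-z)
    rho=np.hypot(c[0],c[1]); ph=np.arctan2(c[1],c[0]); al=np.arccos(np.clip(k*(H-c[2])/rho,-1,1))
    P=[];N=[]
    zz=np.linspace(lo,hi,n)*.088
    for sg in(-1,1):
        a=ph+sg*al; L=np.c_[k*(H-zz)*np.cos(a),k*(H-zz)*np.sin(a),zz]
        u=proj(d,L@R.T+o); t=u[-1]-u[0]; t/=np.linalg.norm(t); P.append(u); N.append(np.tile([-t[1],t[0]],(n,1)))
    if arc:
        a=ph+np.linspace(-al*.9,al*.9,n); L=np.c_[.034*np.cos(a),.034*np.sin(a),0*a]; u=proj(d,L@R.T+o); t=np.gradient(u,axis=0); t/=np.linalg.norm(t,axis=1)[:,None]; P.append(u);N.append(np.c_[-t[:,1],t[:,0]])
    return P,N
def conescore(d,Gs,p,zb,**kw):
    P,N=conepts(d,p[0],p[1],zb,*(p[2:4] if len(p)>2 else ()),**kw); sc=0
    for u,n in zip(P,N):
        v=0
        for gx,gy in Gs: v=v+(map_coordinates(gx,[u[:,1],u[:,0]],order=1)*n[:,0]+map_coordinates(gy,[u[:,1],u[:,0]],order=1)*n[:,1])**2
        sc+=np.sqrt(v).mean()
    return sc
def grads(d,s=.8):
    g=d["image"].astype(float); return [(gaussian_filter(g[...,c],s,order=(0,1)),gaussian_filter(g[...,c],s,order=(1,0))) for c in range(3)]
def fitcone(d,p0,zb,w=.006,tilt=False,**kw):
    G=grads(d); p0=np.array(p0,float); best=max(((conescore(d,G,(p0[0]+a,p0[1]+b),zb,**kw),p0[0]+a,p0[1]+b) for a in np.arange(-w,w+1e-9,.001) for b in np.arange(-w,w+1e-9,.001)))
    st=list(best[1:])+([0,0] if tilt else []); n=len(st); sx=np.array([st]*(n+1),float)
    for i in range(n): sx[i+1,i]+=.001 if i<2 else .03
    m=minimize(lambda p:-conescore(d,G,p,zb,**kw),st,method="Nelder-Mead",options=dict(xatol=1e-6,fatol=1e-4,maxiter=2000,initial_simplex=sx)); return np.round(m.x,4),round(-m.fun,2)
E
python3 - <<'E'
from h import *
s0=ld("side0.npz");s9=ld("side9.npz")
print("mate s0",fitcone(s0,(.6,.0325),.014))
print("mate s9",fitcone(s9,(.6,.0325),.014,hi=.7))
print("spare s0",fitcone(s0,(.4825,-.242),0,lo=.35,arc=False))
for z in (.129,.131,.133): print("spare s9",z,fitcone(s9,(.6,.0325),z,lo=.03,hi=.6))
print("spare s9 tilt",fitcone(s9,(.6,.0325),.131,lo=.03,hi=.6,tilt=True))
print("mate s9 tilt",fitcone(s9,(.6,.0325),.014,hi=.7,tilt=True))
a=s9["image"].copy(); a=cv2.resize(a,None,fx=4,fy=4,interpolation=cv2.INTER_CUBIC)
for p,z in (((fitcone(s9,(.6,.0325),.014,hi=.7)[0]),.014),((fitcone(s9,(.6,.0325),.131,lo=.03,hi=.6)[0]),.131)):
    for u in conepts(s9,*p,z)[0]:
        for q in u: cv2.circle(a,tuple(np.int32((q+.5)*4)),1,(0,0,255),-1)
cv2.imwrite("pics/fit9.png",a[480:1060,900:1300])
E
```

```text
mate s0 (array([0.6007, 0.03  ]), np.float64(57.15))
mate s9 (array([0.6008, 0.0297]), np.float64(52.53))
spare s0 (array([ 0.48  , -0.2389]), np.float64(76.93))
spare s9 0.129 (array([0.601 , 0.0299]), np.float64(110.14))
spare s9 0.131 (array([0.5994, 0.0322]), np.float64(109.51))
spare s9 0.133 (array([0.5979, 0.0346]), np.float64(108.74))
spare s9 tilt (array([ 0.604 ,  0.0265, -0.1422,  0.1767]), np.float64(112.46))
mate s9 tilt (array([ 0.6024,  0.0274, -0.0593,  0.0804]), np.float64(52.81))
```

View pics/fit9.png

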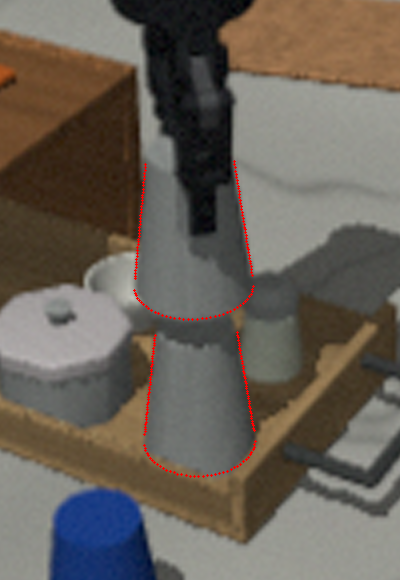

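Side fits put the spare and mate within 0.3 mm laterally. The depth is close too, and the jaws centre that direction. I'll lower to about 18 mm above the nested height and re-measure.

Emit:
{"method": "carry_out", "body": {"commands": [{"rx": 0, "ry": 0, "rz": 0, "x": 0, "y": 0, "z": 0.01, "fingers": 1}, {"rx": 0, "ry": 0, "rz": 0, "x": 0, "y": 0, "z": 0.025, "fingers": 1}, {"rx": 0, "ry": 0, "rz": 0, "x": 0, "y": 0, "z": 0.04, "fingers": 1}, {"rx": 0, "ry": 0, "rz": 0, "x": 0, "y": 0, "z": 0.055, "fingers": 1}, {"rx": 0, "ry": 0, "rz": 0, "x": 0, "y": 0, "z": 0.067, "fingers": 1}, {"rx": 0, "ry": 0, "rz": 0, "x": 0, "y": 0, "z": 0.073, "fingers": 1}, {"rx": 0, "ry": 0, "rz": 0, "x": 0, "y": 0, "z": 0.075, "fingers": 1}, {"rx": 0, "ry": 0, "rz": 0, "x": 0, "y": 0, "z": 0.075, "fingers": 1}]}}

```text
clock: 7.65
tool_pos: [0.5999, 0.0324, 0.0654]
ee_rot: [0.924, 0.383, -0.001, -0.001]
wrist_force: [0.4, -0.1, -0.1]
finger_gap: 0.0536
```

```bash
cat > look.py <<'E'
from h import *
import sys
n=sys.argv[1]
q=[sense()]; s=get_image("side"); q.append(sense()); np.savez(f"side{n}.npz",**s); s2=get_image("side"); q.append(sense())
F=np.mean([a["wrist_force"] for a in q],0); T=np.mean([a["tool_pos"] for a in q],0)
print("F",F.round(2),"tcp",T.round(4),"gap",round(q[-1]["finger_gap"],4),"clk",round(q[-1]["clock"],2))
zm=T[2]-.009
mt=fitcone(s,(.6,.031),.014,hi=.4); sp=fitcone(s,(T[0],T[1]),zm,lo=.03,hi=.6)
print("mate",mt,"spare",sp)
e=sp[0]-mt[0]; print("spare-mate lateral(-.83,-.55): %.4f jaw: %.4f"%(e@[-.834,-.556],e@[.707,-.707]))
a=cv2.resize(s["image"],None,fx=4,fy=4,interpolation=cv2.INTER_CUBIC); b=a.copy()
for p,z in ((mt[0],.014),(sp[0],zm)):
    for u in conepts(s,*p,z)[0]:
        for c in u: cv2.circle(a,tuple(np.int32((c+.5)*4)),1,(0,0,255),-1)
cv2.imwrite(f"pics/l{n}.png",np.hstack([a[500:1060,900:1290],b[500:1060,900:1290]]))
E
python3 look.py 10
```

```text
F [ 0.3   0.17 -0.54] tcp [0.6    0.0323 0.0655] gap 0.0539 clk 7.75
mate (array([0.6005, 0.0313]), np.float64(47.64)) spare (array([0.5998, 0.0309]), np.float64(64.48))
spare-mate lateral(-.83,-.55): 0.0008 jaw: -0.0002
```

View pics/l10.png

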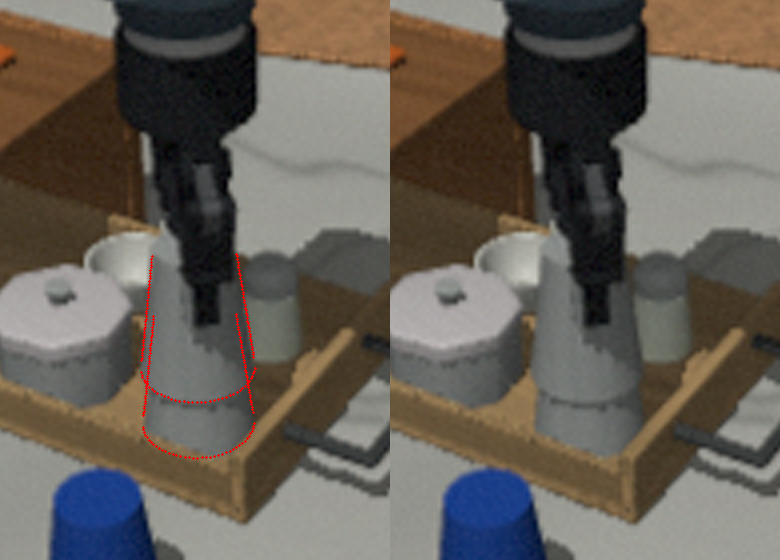

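The two are aligned within a millimetre. I'll go down in small steps, watching the force.

Emit:
{"method": "carry_out", "body": {"commands": [{"rx": 0, "ry": 0, "rz": 0, "x": 0, "y": 0, "z": 0.002, "fingers": 1}, {"rx": 0, "ry": 0, "rz": 0, "x": 0, "y": 0, "z": 0.004, "fingers": 1}, {"rx": 0, "ry": 0, "rz": 0, "x": 0, "y": 0, "z": 0.006, "fingers": 1}, {"rx": 0, "ry": 0, "rz": 0, "x": 0, "y": 0, "z": 0.008, "fingers": 1}, {"rx": 0, "ry": 0, "rz": 0, "x": 0, "y": 0, "z": 0.008, "fingers": 1}]}}

```text
clock: 8.38
tool_pos: [0.5998, 0.0324, 0.0573]
ee_rot: [0.924, 0.383, -0.001, -0.001]
wrist_force: [0.5, -0.0, -0.7]
finger_gap: 0.0536
```

```bash
python3 look.py 11
```

```text
F [-0.38  0.26 -1.4 ] tcp [0.5999 0.0324 0.0574] gap 0.0538 clk 8.47
mate (array([0.6003, 0.0314]), np.float64(45.28)) spare (array([0.6006, 0.0298]), np.float64(61.56))
spare-mate lateral(-.83,-.55): 0.0006 jaw: 0.0013
```

Emit:
{"method": "carry_out", "body": {"commands": [{"rx": 0, "ry": 0, "rz": 0, "x": 0, "y": 0, "z": 0.001, "fingers": 1}, {"rx": 0, "ry": 0, "rz": 0, "x": 0, "y": 0, "z": 0.002, "fingers": 1}, {"rx": 0, "ry": 0, "rz": 0, "x": 0, "y": 0, "z": 0.003, "fingers": 1}, {"rx": 0, "ry": 0, "rz": 0, "x": 0, "y": 0, "z": 0.003, "fingers": 1}]}}

```text
clock: 8.98
tool_pos: [0.5999, 0.0324, 0.0544]
ee_rot: [0.924, 0.383, -0.001, -0.001]
wrist_force: [-0.9, -0.5, -0.5]
finger_gap: 0.0537
```

```bash
python3 look.py 12
```

```text
F [-0.99 -0.29 -0.67] tcp [0.5999 0.0324 0.0545] gap 0.054 clk 9.07
mate (array([0.6004, 0.0314]), np.float64(43.85)) spare (array([0.6009, 0.0297]), np.float64(60.15))
spare-mate lateral(-.83,-.55): 0.0005 jaw: 0.0016
```

Emit:
{"method": "carry_out", "body": {"commands": [{"rx": 0, "ry": 0, "rz": 0, "x": 0, "y": 0, "z": 0.001, "fingers": 1}, {"rx": 0, "ry": 0, "rz": 0, "x": 0, "y": 0, "z": 0.002, "fingers": 1}, {"rx": 0, "ry": 0, "rz": 0, "x": 0, "y": 0, "z": 0.002, "fingers": 1}]}}

```text
clock: 9.45
tool_pos: [0.5999, 0.0324, 0.0524]
ee_rot: [0.924, 0.383, -0.001, -0.001]
wrist_force: [0.1, -0.3, -0.6]
finger_gap: 0.0538
```

```bash
python3 look.py 13
```

```text
F [ 0.03 -0.1  -0.61] tcp [0.5999 0.0324 0.0525] gap 0.0536 clk 9.55
mate (array([0.6007, 0.0319]), np.float64(44.16)) spare (array([0.6006, 0.0299]), np.float64(60.11))
spare-mate lateral(-.83,-.55): 0.0012 jaw: 0.0013
```

Emit:
{"method": "carry_out", "body": {"commands": [{"rx": 0, "ry": 0, "rz": 0, "x": 0, "y": 0, "z": 0.001, "fingers": 1}, {"rx": 0, "ry": 0, "rz": 0, "x": 0, "y": 0, "z": 0.0015, "fingers": 1}, {"rx": 0, "ry": 0, "rz": 0, "x": 0, "y": 0, "z": 0.0015, "fingers": 1}]}}

```text
clock: 9.93
tool_pos: [0.5999, 0.0324, 0.051]
ee_rot: [0.924, 0.383, -0.001, -0.001]
wrist_force: [0.1, 0.2, -1.0]
finger_gap: 0.0536
```

```bash
python3 look.py 14
```

```text
F [-0.11  0.06 -0.91] tcp [0.5999 0.0324 0.051 ] gap 0.0537 clk 10.03
mate (array([0.601, 0.032]), np.float64(43.07)) spare (array([0.6009, 0.0296]), np.float64(59.92))
spare-mate lateral(-.83,-.55): 0.0014 jaw: 0.0016
```

Emit:
{"method": "carry_out", "body": {"commands": [{"rx": 0, "ry": 0, "rz": 0, "x": 0, "y": 0, "z": 0.001, "fingers": 1}, {"rx": 0, "ry": 0, "rz": 0, "x": 0, "y": 0, "z": 0.001, "fingers": 1}]}}

```text
clock: 10.28
tool_pos: [0.5998, 0.0324, 0.0499]
ee_rot: [0.924, 0.383, -0.001, -0.001]
wrist_force: [-0.3, 0.5, -0.5]
finger_gap: 0.0537
```

```bash
python3 look.py 15
```

```text
F [ 0.31  0.14 -0.93] tcp [0.5999 0.0324 0.0499] gap 0.0535 clk 10.38
mate (array([0.6012, 0.0322]), np.float64(42.04)) spare (array([0.6007, 0.0298]), np.float64(58.2))
spare-mate lateral(-.83,-.55): 0.0018 jaw: 0.0013
```

View pics/l15.png

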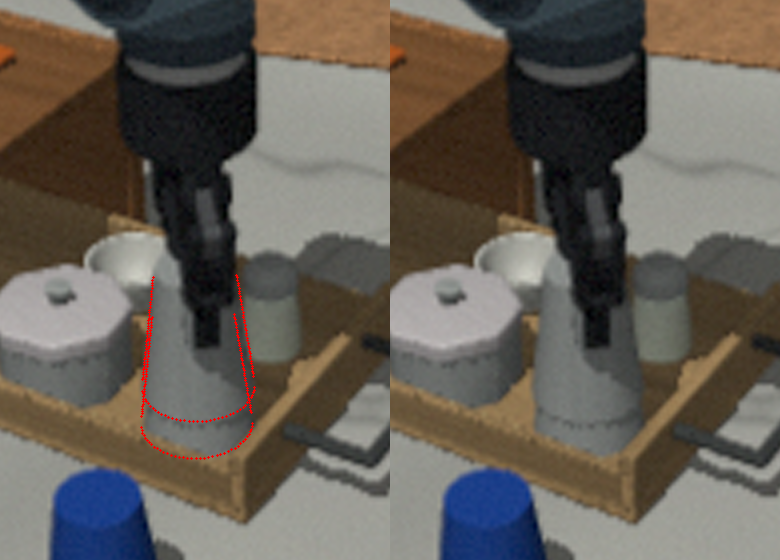

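Emit:
{"method": "carry_out", "body": {"commands": [{"rx": 0, "ry": 0, "rz": 0, "x": 0, "y": 0, "z": 0.001, "fingers": 1}, {"rx": 0, "ry": 0, "rz": 0, "x": 0, "y": 0, "z": 0.001, "fingers": 1}]}}

```text
clock: 10.62
tool_pos: [0.5999, 0.0324, 0.0489]
ee_rot: [0.924, 0.383, -0.001, -0.001]
wrist_force: [0.0, 1.0, -0.6]
finger_gap: 0.0536
```

```bash
python3 look.py 16
```

```text
F [ 0.41  0.6  -0.76] tcp [0.5999 0.0324 0.0489] gap 0.0539 clk 10.72
mate (array([0.6012, 0.0322]), np.float64(42.78)) spare (array([0.6008, 0.0296]), np.float64(57.57))
spare-mate lateral(-.83,-.55): 0.0018 jaw: 0.0016
```

Emit:
{"method": "carry_out", "body": {"commands": [{"rx": 0, "ry": 0, "rz": 0, "x": 0, "y": 0, "z": 0.001, "fingers": 1}, {"rx": 0, "ry": 0, "rz": 0, "x": 0, "y": 0, "z": 0.001, "fingers": 1}]}}

```text
clock: 10.98
tool_pos: [0.5999, 0.0324, 0.0479]
ee_rot: [0.924, 0.383, -0.001, -0.001]
wrist_force: [0.5, 0.5, -1.0]
finger_gap: 0.0535
```

```bash
python3 look.py 17
```

```text
F [ 0.02  0.12 -0.89] tcp [0.5999 0.0324 0.0479] gap 0.0539 clk 11.07
mate (array([0.6014, 0.0323]), np.float64(43.59)) spare (array([0.6011, 0.0298]), np.float64(58.27))
spare-mate lateral(-.83,-.55): 0.0016 jaw: 0.0016
```

Emit:
{"method": "carry_out", "body": {"commands": [{"rx": 0, "ry": 0, "rz": 0, "x": 0, "y": 0, "z": 0.001, "fingers": 1}, {"rx": 0, "ry": 0, "rz": 0, "x": 0, "y": 0, "z": 0.001, "fingers": 1}]}}

```text
clock: 11.32
tool_pos: [0.6003, 0.0323, 0.0475]
ee_rot: [0.924, 0.383, -0.0, -0.001]
wrist_force: [-1.1, -0.3, 3.3]
finger_gap: 0.0537
```

```bash
python3 look.py 18
```

```text
F [-1.11  0.01  3.56] tcp [0.6003 0.0323 0.0475] gap 0.054 clk 11.43
mate (array([0.6015, 0.0322]), np.float64(42.64)) spare (array([0.601 , 0.0299]), np.float64(57.36))
spare-mate lateral(-.83,-.55): 0.0017 jaw: 0.0013
```

Contact: Fz rose by about 4 N at TCP z 0.0475, where the mouth is about 24.5 mm above the mate's, as expected. I'll back off a hair and open gently.

Emit:
{"method": "carry_out", "body": {"commands": [{"rx": 0, "ry": 0, "rz": 0, "x": 0, "y": 0, "z": -0.0004, "fingers": 1}, {"rx": 0, "ry": 0, "rz": 0, "x": 0, "y": 0, "z": -0.0004, "fingers": -0.35}, {"rx": 0, "ry": 0, "rz": 0, "x": 0, "y": 0, "z": -0.0004, "fingers": -0.45}, {"rx": 0, "ry": 0, "rz": 0, "x": 0, "y": 0, "z": -0.0004, "fingers": -0.6}, {"rx": 0, "ry": 0, "rz": 0, "x": 0, "y": 0, "z": -0.0004, "fingers": -0.8}, {"rx": 0, "ry": 0, "rz": 0, "x": 0, "y": 0, "z": -0.0004, "fingers": -1}, {"rx": 0, "ry": 0, "rz": 0, "x": 0, "y": 0, "z": -0.0004, "fingers": -1}, {"rx": 0, "ry": 0, "rz": 0, "x": 0, "y": 0, "z": -0.0004, "fingers": -1}]}}

```text
clock: 12.42
tool_pos: [0.6003, 0.0323, 0.0479]
ee_rot: [0.924, 0.383, -0.0, -0.001]
wrist_force: [0.5, 0.4, 0.4]
finger_gap: 0.0851
```

```bash
python3 look.py 19
```

```text
F [-0.12 -0.08  0.58] tcp [0.6003 0.0323 0.0479] gap 0.0854 clk 12.53
mate (array([0.6012, 0.0318]), np.float64(40.38)) spare (array([0.6008, 0.0303]), np.float64(55.85))
spare-mate lateral(-.83,-.55): 0.0012 jaw: 0.0008
```

View pics/l19.png

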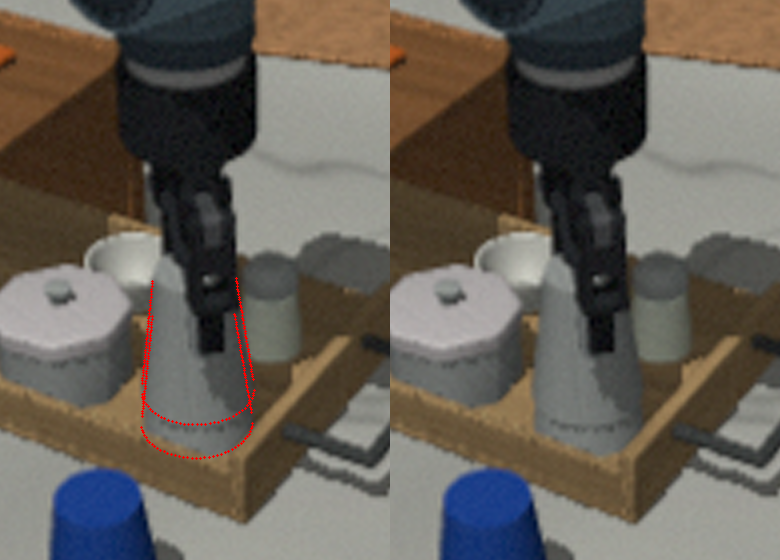

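It's released and standing. I'll retract straight up.

Emit:
{"method": "carry_out", "body": {"commands": [{"rx": 0, "ry": 0, "rz": 0, "x": 0, "y": 0, "z": -0.005, "fingers": -1}, {"rx": 0, "ry": 0, "rz": 0, "x": 0, "y": 0, "z": -0.015, "fingers": -1}, {"rx": 0, "ry": 0, "rz": 0, "x": 0, "y": 0, "z": -0.03, "fingers": -1}, {"rx": 0, "ry": 0, "rz": 0, "x": 0, "y": 0, "z": -0.055, "fingers": -1}, {"rx": 0, "ry": 0, "rz": 0, "x": 0, "y": 0, "z": -0.085, "fingers": -1}, {"rx": 0, "ry": 0, "rz": 0, "x": 0, "y": 0, "z": -0.115, "fingers": -1}, {"rx": 0, "ry": 0, "rz": 0, "x": 0, "y": 0, "z": -0.135, "fingers": -1}, {"rx": 0, "ry": 0, "rz": 0, "x": 0, "y": 0, "z": -0.14, "fingers": -1}]}}

```text
clock: 13.52
tool_pos: [0.6014, 0.032, 0.19]
ee_rot: [0.924, 0.383, 0.001, -0.0]
wrist_force: [-0.5, 0.3, -1.7]
finger_gap: 0.0854
```

Run:
```python
from h import *
s=get_image("side")
c=cv2.resize(s["image"][120:265,205:345],None,fx=4,fy=4,interpolation=cv2.INTER_CUBIC)
cv2.imwrite("pics/nest.png",c)
print("ring z .126",fitring(s,.6,.032,.126,.023,.006), "z.128",fitring(s,.6,.032,.128,.023,.006))
to((.40,-.019,.20),0)
```

```text
ring z .126 (array([0.60017605, 0.03247951]), np.float64(23.661445043203813)) z.128 (array([0.59845569, 0.03476658]), np.float64(23.66718874628625))
clock 13.57 tcp [0.601  0.0321 0.1893] shift [-0.1782 -0.106  -0.0109] rotdeg [ 1.000e-02 -7.000e-02 -4.501e+01]
```

View pics/nest.png

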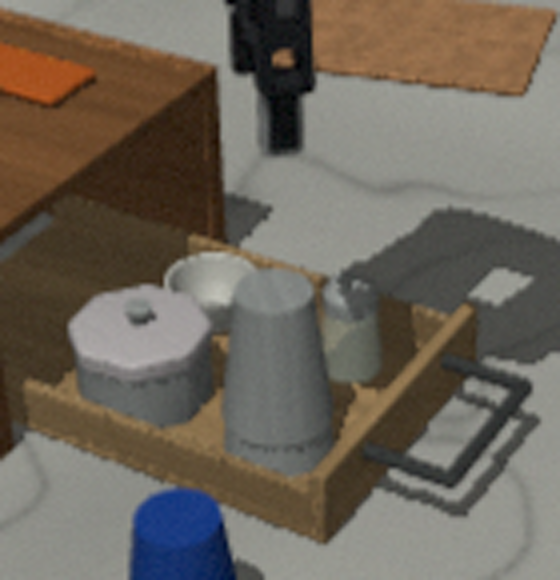

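The spare is nested upright, with its top ring at (0.600,0.032) for z 0.126, in line with the mate. Next I'll shut the fingers and go behind the pull.

Run:
```python
from h import *
print(sense()["q"].round(3) if hasattr(sense()["q"],"round") else sense()["q"])
t=ld("top0.npz"); c=cv2.resize(t["image"][225:285,230:335],None,fx=7,fy=7,interpolation=cv2.INTER_CUBIC); cv2.imwrite("pics/bar.png",c)
to((.425,-.02,.19),-89)
```

```text
[-1.350e-01  1.370e-01  1.688e+00  1.000e-03  1.316e+00  6.500e-01]
clock 13.57 tcp [0.601  0.0321 0.1893] shift [-0.1613 -0.0876 -0.0009] rotdeg [-4.000e-02 -5.000e-02  4.399e+01]
```

View pics/bar.png

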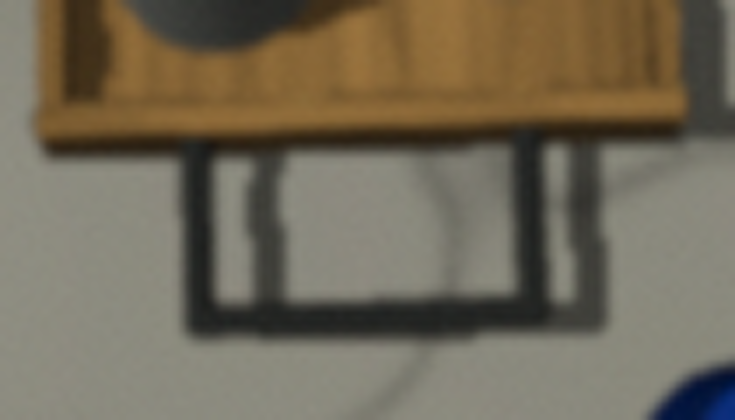

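Emit:
{"method": "carry_out", "body": {"commands": [{"rx": 0, "ry": 0, "rz": 4, "x": -0.015, "y": -0.008, "z": -0.003, "fingers": -1}, {"rx": 0, "ry": 0, "rz": 10, "x": -0.038, "y": -0.021, "z": -0.005, "fingers": 0}, {"rx": 0, "ry": 0, "rz": 17, "x": -0.063, "y": -0.034, "z": -0.003, "fingers": 0.5}, {"rx": 0, "ry": 0, "rz": 24, "x": -0.089, "y": -0.048, "z": -0.002, "fingers": 1}, {"rx": 0, "ry": 0, "rz": 31, "x": -0.115, "y": -0.062, "z": -0.001, "fingers": 1}, {"rx": 0, "ry": 0, "rz": 38, "x": -0.14, "y": -0.076, "z": -0.001, "fingers": 1}, {"rx": 0, "ry": 0, "rz": 43, "x": -0.157, "y": -0.0855, "z": -0.001, "fingers": 1}, {"rx": 0, "ry": 0, "rz": 44, "x": -0.1613, "y": -0.0876, "z": -0.001, "fingers": 1}]}}

```text
clock: 14.58
tool_pos: [0.4238, -0.02, 0.1889]
ee_rot: [1.0, 0.008, -0.001, -0.001]
wrist_force: [0.7, -0.0, -0.0]
finger_gap: -0.0001
```

Run:
```python
from h import *
s=get_image("side");t=get_image("top")
cv2.imwrite("pics/p1.png",np.hstack([cv2.resize(s["image"][90:270,250:450],None,fx=2,fy=2),cv2.resize(t["image"][150:330,180:380],None,fx=2,fy=2)]))
to((.425,-.02,.03),-89); print(sense()["finger_gap"])
for z in (.24,.23,.22,.19): print(z, proj(s,[[.425,-.02,z]]))
```

```text
clock 14.68 tcp [ 0.4247 -0.02    0.1895] shift [0.0003 0.0002 0.1595] rotdeg [-0.08  0.01  0.02]
-0.0002616717473547068
0.24 [[356.78412783 160.02785892]]
0.23 [[356.35730715 164.27793479]]
0.22 [[355.93617875 168.47132962]]
0.19 [[354.70583087 180.72254435]]
```

View pics/p1.png

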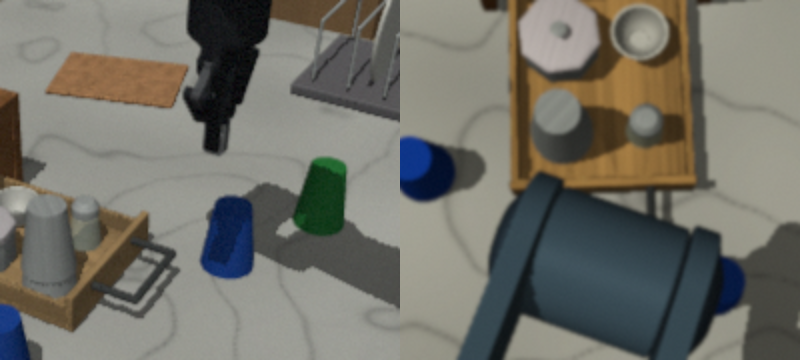

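With the fingers shut, the tips are at about TCP + 0.039. They need to reach z ≈ 0.02, so I'll descend in two stages.

Emit:
{"method": "carry_out", "body": {"commands": [{"rx": 0, "ry": 0, "rz": 0, "x": 0, "y": 0, "z": 0.02, "fingers": 1}, {"rx": 0, "ry": 0, "rz": 0, "x": 0, "y": 0, "z": 0.055, "fingers": 1}, {"rx": 0, "ry": 0, "rz": 0, "x": 0, "y": 0, "z": 0.09, "fingers": 1}, {"rx": 0, "ry": 0, "rz": 0, "x": 0, "y": 0, "z": 0.125, "fingers": 1}, {"rx": 0, "ry": 0, "rz": 0, "x": 0, "y": 0, "z": 0.155, "fingers": 1}, {"rx": 0, "ry": 0, "rz": 0, "x": 0, "y": 0, "z": 0.17, "fingers": 1}, {"rx": 0, "ry": 0, "rz": 0, "x": 0, "y": 0, "z": 0.173, "fingers": 1}, {"rx": 0, "ry": 0, "rz": 0, "x": 0, "y": 0, "z": 0.173, "fingers": 1}]}}

```text
clock: 15.68
tool_pos: [0.4256, -0.02, 0.0173]
ee_rot: [1.0, 0.009, 0.001, -0.0]
wrist_force: [0.2, -0.6, 0.5]
finger_gap: -0.0001
```

Run:
```python
from h import *
s=get_image("side")
cv2.imwrite("pics/p2.png",cv2.resize(s["image"][130:270,270:430],None,fx=4,fy=4,interpolation=cv2.INTER_CUBIC))
to((.425,-.02,-.018),-89); print(sense()["wrist_force"])
for z in (.07,.06,.05,.016): print(z, (proj(s,[[.425,-.02,z]])-[270,130]+.5)*4)
```

```text
clock 15.72 tcp [ 0.4258 -0.0201  0.0176] shift [-0.0009 -0.      0.0356] rotdeg [-0.04 -0.11  0.04]
[-0.23814004 -0.0263156   0.26992673]
0.07 [[322.92773791 383.08584403]]
0.06 [[321.55325246 396.77231158]]
0.05 [[320.1952314  410.29483461]]
0.016 [[315.69720987 455.08397784]]
```

View pics/p2.png

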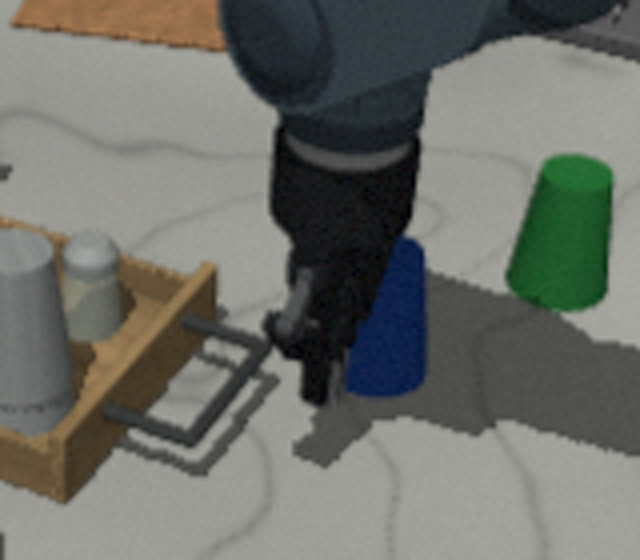

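Emit:
{"method": "carry_out", "body": {"commands": [{"rx": 0, "ry": 0, "rz": 0, "x": 0, "y": 0, "z": 0.01, "fingers": 1}, {"rx": 0, "ry": 0, "rz": 0, "x": 0, "y": 0, "z": 0.022, "fingers": 1}, {"rx": 0, "ry": 0, "rz": 0, "x": 0, "y": 0, "z": 0.031, "fingers": 1}, {"rx": 0, "ry": 0, "rz": 0, "x": 0, "y": 0, "z": 0.035, "fingers": 1}, {"rx": 0, "ry": 0, "rz": 0, "x": 0, "y": 0, "z": 0.035, "fingers": 1}]}}

```text
clock: 16.35
tool_pos: [0.4255, -0.0199, -0.0179]
ee_rot: [1.0, 0.009, 0.0, -0.001]
wrist_force: [-0.5, 0.5, 0.0]
finger_gap: 0.0
```

Run:
```python
from h import *
s=get_image("side")
cv2.imwrite("pics/p3.png",cv2.resize(s["image"][130:270,270:430],None,fx=4,fy=4,interpolation=cv2.INTER_CUBIC))
to((.455,-.0195,-.018),-89); print(sense()["wrist_force"])
```

```text
clock 16.40 tcp [ 0.4258 -0.02   -0.0175] shift [0.0292 0.     0.0005] rotdeg [-0.04 -0.09  0.04]
[0.94314266 0.41392825 0.55084861]
```

View pics/p3.png

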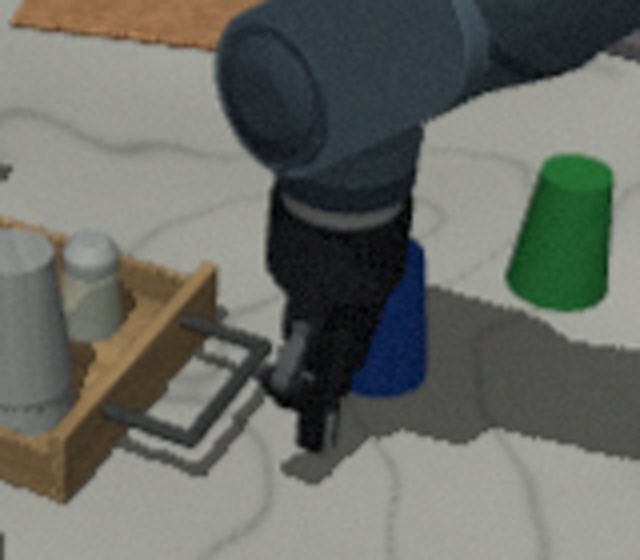

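Emit:
{"method": "carry_out", "body": {"commands": [{"rx": 0, "ry": 0, "rz": 0, "x": 0.008, "y": 0, "z": 0, "fingers": 1}, {"rx": 0, "ry": 0, "rz": 0, "x": 0.018, "y": 0, "z": 0, "fingers": 1}, {"rx": 0, "ry": 0, "rz": 0, "x": 0.026, "y": 0, "z": 0, "fingers": 1}, {"rx": 0, "ry": 0, "rz": 0, "x": 0.03, "y": 0, "z": 0, "fingers": 1}, {"rx": 0, "ry": 0, "rz": 0, "x": 0.033, "y": 0, "z": 0, "fingers": 1}, {"rx": 0, "ry": 0, "rz": 0, "x": 0.036, "y": 0, "z": 0, "fingers": 1}, {"rx": 0, "ry": 0, "rz": 0, "x": 0.039, "y": 0, "z": 0, "fingers": 1}, {"rx": 0, "ry": 0, "rz": 0, "x": 0.042, "y": 0, "z": 0, "fingers": 1}]}}

```text
clock: 17.4
tool_pos: [0.4675, -0.0192, -0.0176]
ee_rot: [1.0, 0.009, 0.0, -0.0]
wrist_force: [-1.2, -0.2, 0.8]
finger_gap: -0.0003
```

Run:
```python
from h import *
s=get_image("side");t=get_image("top")
cv2.imwrite("pics/p4.png",np.hstack([cv2.resize(s["image"][130:270,200:380],None,fx=2.2,fy=2.2,interpolation=cv2.INTER_CUBIC),cv2.resize(t["image"][130:270,190:370],None,fx=2.2,fy=2.2)]))
to((.465,-.0195,-.018),-89); print(sense()["wrist_force"])
```

```text
clock 17.50 tcp [ 0.4679 -0.0192 -0.0175] shift [-0.0029  0.0002  0.0005] rotdeg [-0.05 -0.09  0.04]
[ 0.00620838  0.36876564 -0.45961693]
```

View pics/p4.png

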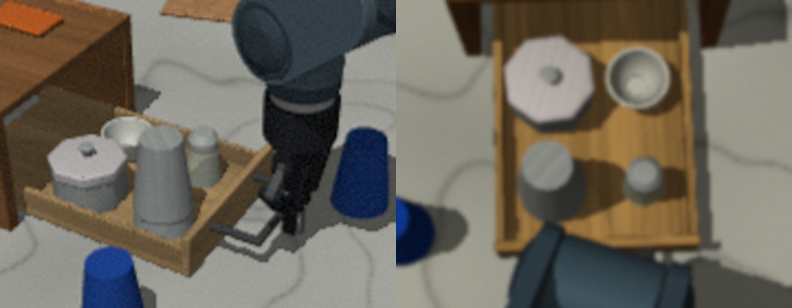

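Emit:
{"method": "carry_out", "body": {"commands": [{"rx": 0, "ry": 0, "rz": 0, "x": 0.003, "y": 0, "z": 0, "fingers": 1}, {"rx": 0, "ry": 0, "rz": 0, "x": 0.008, "y": 0, "z": 0, "fingers": 1}, {"rx": 0, "ry": 0, "rz": 0, "x": 0.015, "y": 0, "z": 0, "fingers": 1}, {"rx": 0, "ry": 0, "rz": 0, "x": 0.023, "y": 0, "z": 0, "fingers": 1}, {"rx": 0, "ry": 0, "rz": 0, "x": 0.031, "y": 0, "z": 0, "fingers": 1}, {"rx": 0, "ry": 0, "rz": 0, "x": 0.039, "y": 0, "z": 0, "fingers": 1}, {"rx": 0, "ry": 0, "rz": 0, "x": 0.046, "y": 0, "z": 0, "fingers": 1}, {"rx": 0, "ry": 0, "rz": 0, "x": 0.05, "y": 0, "z": 0, "fingers": 1}]}}

```text
clock: 18.5
tool_pos: [0.5186, -0.0184, -0.0173]
ee_rot: [1.0, 0.009, 0.001, -0.0]
wrist_force: [-1.7, 1.1, -0.1]
finger_gap: 0.0001
```

```bash
cat > pl.py <<'E'
from h import *
import sys
s=get_image("side");t=get_image("top")
cv2.imwrite(f"pics/{sys.argv[1]}.png",np.hstack([cv2.resize(s["image"][110:250,180:360],None,fx=2.2,fy=2.2,interpolation=cv2.INTER_CUBIC),cv2.resize(t["image"][90:230,190:370],None,fx=2.2,fy=2.2)]))
to((.52,-.0185,-.018),-89); print(sense()["wrist_force"])
E
python3 pl.py p5
```

```text
clock 18.60 tcp [ 0.5191 -0.0187 -0.0171] shift [ 0.0009 -0.0001  0.0009] rotdeg [-0.01 -0.19  0.04]
[ 0.03363871 -0.5764268   0.22845964]
```

View pics/p5.png

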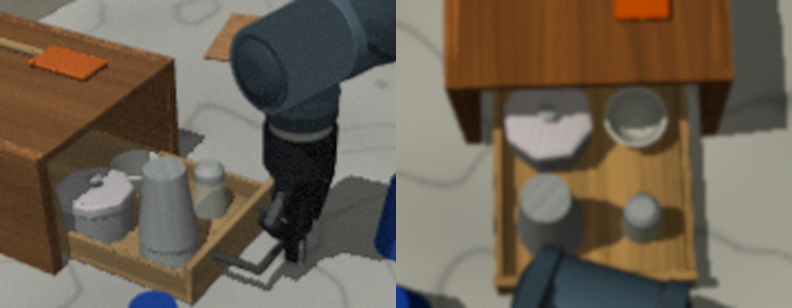

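Emit:
{"method": "carry_out", "body": {"commands": [{"rx": 0, "ry": 0, "rz": 0, "x": 0.003, "y": 0, "z": 0, "fingers": 1}, {"rx": 0, "ry": 0, "rz": 0, "x": 0.009, "y": 0, "z": 0, "fingers": 1}, {"rx": 0, "ry": 0, "rz": 0, "x": 0.018, "y": 0, "z": 0, "fingers": 1}, {"rx": 0, "ry": 0, "rz": 0, "x": 0.028, "y": 0, "z": 0, "fingers": 1}, {"rx": 0, "ry": 0, "rz": 0, "x": 0.038, "y": 0, "z": 0, "fingers": 1}, {"rx": 0, "ry": 0, "rz": 0, "x": 0.048, "y": 0, "z": 0, "fingers": 1}, {"rx": 0, "ry": 0, "rz": 0, "x": 0.056, "y": 0, "z": 0, "fingers": 1}, {"rx": 0, "ry": 0, "rz": 0, "x": 0.06, "y": 0, "z": 0, "fingers": 1}]}}

```text
clock: 19.6
tool_pos: [0.5799, -0.0177, -0.0167]
ee_rot: [1.0, 0.009, 0.002, 0.0]
wrist_force: [-2.6, -0.5, 0.2]
finger_gap: 0.0001
```

```bash
python3 pl.py p6
```

```text
clock 19.70 tcp [ 0.5802 -0.0179 -0.0165] shift [-0.0602 -0.0005  0.0012] rotdeg [ 0.02 -0.3   0.04]
[-0.56311013 -0.84610217  0.57521393]
```

View pics/p6.png

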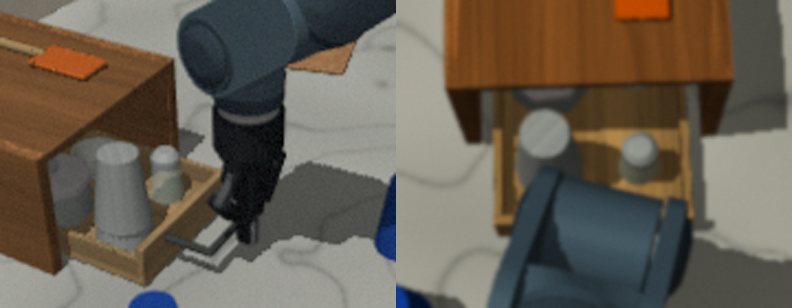

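Emit:
{"method": "carry_out", "body": {"commands": [{"rx": 0, "ry": 0, "rz": 0, "x": 0.003, "y": 0, "z": 0, "fingers": 1}, {"rx": 0, "ry": 0, "rz": 0, "x": 0.009, "y": 0, "z": 0, "fingers": 1}, {"rx": 0, "ry": 0, "rz": 0, "x": 0.018, "y": 0, "z": 0, "fingers": 1}, {"rx": 0, "ry": 0, "rz": 0, "x": 0.028, "y": 0, "z": 0, "fingers": 1}, {"rx": 0, "ry": 0, "rz": 0, "x": 0.038, "y": 0, "z": 0, "fingers": 1}, {"rx": 0, "ry": 0, "rz": 0, "x": 0.048, "y": 0, "z": 0, "fingers": 1}, {"rx": 0, "ry": 0, "rz": 0, "x": 0.056, "y": 0, "z": 0, "fingers": 1}, {"rx": 0, "ry": 0, "rz": 0, "x": 0.06, "y": 0, "z": 0, "fingers": 1}]}}

```text
clock: 20.7
tool_pos: [0.6409, -0.0169, -0.016]
ee_rot: [1.0, 0.009, 0.003, 0.0]
wrist_force: [-2.2, 1.0, 0.9]
finger_gap: 0.0002
```

```bash
python3 pl.py p7
```

```text
clock 20.80 tcp [ 0.6412 -0.0171 -0.0158] shift [-0.1212 -0.0008  0.0014] rotdeg [ 0.06 -0.4   0.04]
[-0.19061027 -0.2861626  -0.53532435]
```

View pics/p7.png

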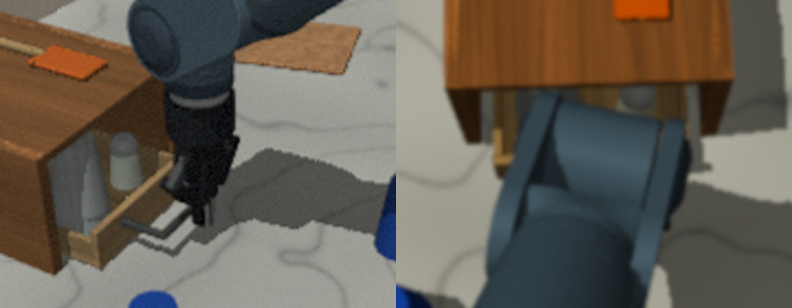

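Emit:
{"method": "carry_out", "body": {"commands": [{"rx": 0, "ry": 0, "rz": 0, "x": 0.003, "y": 0, "z": 0, "fingers": 1}, {"rx": 0, "ry": 0, "rz": 0, "x": 0.008, "y": 0, "z": 0, "fingers": 1}, {"rx": 0, "ry": 0, "rz": 0, "x": 0.014, "y": 0, "z": 0, "fingers": 1}, {"rx": 0, "ry": 0, "rz": 0, "x": 0.02, "y": 0, "z": 0, "fingers": 1}, {"rx": 0, "ry": 0, "rz": 0, "x": 0.025, "y": 0, "z": 0, "fingers": 1}, {"rx": 0, "ry": 0, "rz": 0, "x": 0.028, "y": 0, "z": 0, "fingers": 1}]}}

```text
clock: 21.55
tool_pos: [0.6697, -0.0167, -0.0156]
ee_rot: [1.0, 0.009, 0.004, 0.001]
wrist_force: [-2.4, 1.6, 1.4]
finger_gap: -0.0002
```

```bash
python3 pl.py p8
```

```text
clock 21.65 tcp [ 0.6701 -0.0169 -0.0153] shift [-0.1501 -0.0011  0.0014] rotdeg [ 0.09 -0.49  0.04]
[-0.4909275   0.22818943 -0.1604013 ]
```

View pics/p8.png

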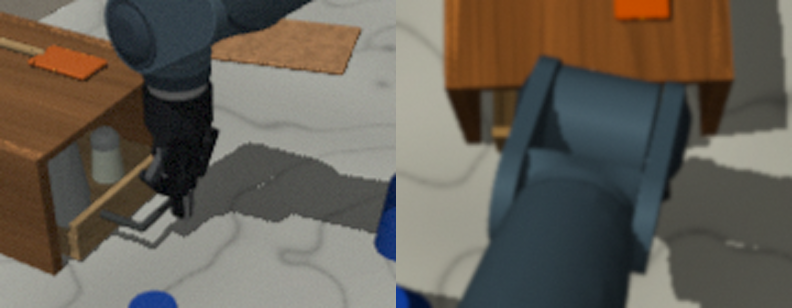

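Emit:
{"method": "carry_out", "body": {"commands": [{"rx": 0, "ry": 0, "rz": 0, "x": 0.002, "y": 0, "z": 0, "fingers": 1}, {"rx": 0, "ry": 0, "rz": 0, "x": 0.004, "y": 0, "z": 0, "fingers": 1}, {"rx": 0, "ry": 0, "rz": 0, "x": 0.006, "y": 0, "z": 0, "fingers": 1}, {"rx": 0, "ry": 0, "rz": 0, "x": 0.008, "y": 0, "z": 0, "fingers": 1}]}}

```text
clock: 22.15
tool_pos: [0.6781, -0.0167, -0.0153]
ee_rot: [1.0, 0.009, 0.004, 0.001]
wrist_force: [-1.2, 1.5, -0.2]
finger_gap: -0.0002
```

```bash
python3 pl.py p9
```

```text
clock 22.25 tcp [ 0.6785 -0.0169 -0.0152] shift [-0.1585 -0.0013  0.0014] rotdeg [ 0.11 -0.53  0.04]
[ 0.12964447  0.60348277 -1.53068441]
```

View pics/p9.png

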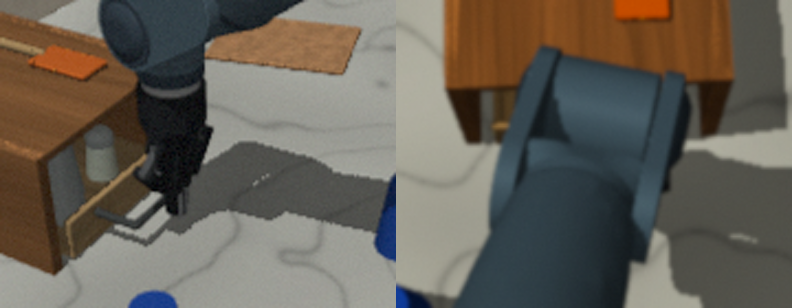

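Emit:
{"method": "carry_out", "body": {"commands": [{"rx": 0, "ry": 0, "rz": 0, "x": 0.0015, "y": 0, "z": 0, "fingers": 1}, {"rx": 0, "ry": 0, "rz": 0, "x": 0.003, "y": 0, "z": 0, "fingers": 1}, {"rx": 0, "ry": 0, "rz": 0, "x": 0.0045, "y": 0, "z": 0, "fingers": 1}, {"rx": 0, "ry": 0, "rz": 0, "x": 0.006, "y": 0, "z": 0, "fingers": 1}]}}

```text
clock: 22.75
tool_pos: [0.6818, -0.0167, -0.0154]
ee_rot: [1.0, 0.009, 0.001, 0.001]
wrist_force: [-15.3, 1.2, 9.4]
finger_gap: -0.0001
```

```bash
python3 pl.py p10
```

```text
clock 22.85 tcp [ 0.6818 -0.0167 -0.0154] shift [-0.1618 -0.0012  0.0023] rotdeg [ 0.08 -0.11  0.07]
[-12.4466398    0.47411971   6.90715903]
```

View pics/p10.png

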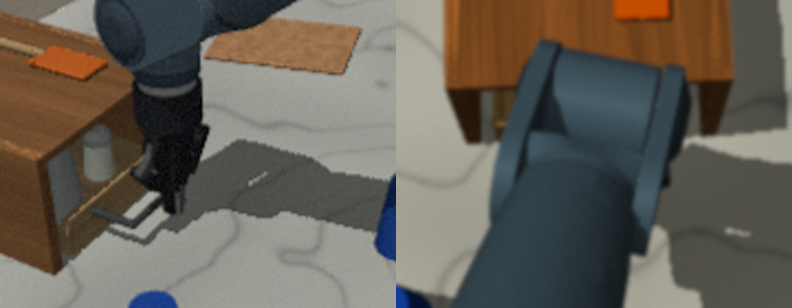

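The stop is felt at about 12–15 N, with TCP x = 0.682. I'll back away and inspect.

Emit:
{"method": "carry_out", "body": {"commands": [{"rx": 0, "ry": 0, "rz": 0, "x": -0.003, "y": 0, "z": 0, "fingers": 1}, {"rx": 0, "ry": 0, "rz": 0, "x": -0.012, "y": 0, "z": 0, "fingers": 1}, {"rx": 0, "ry": 0, "rz": 0, "x": -0.03, "y": 0, "z": -0.002, "fingers": 1}, {"rx": 0, "ry": 0, "rz": 0, "x": -0.06, "y": 0, "z": -0.01, "fingers": 1}, {"rx": 0, "ry": 0, "rz": 0, "x": -0.1, "y": 0, "z": -0.03, "fingers": 1}, {"rx": 0, "ry": 0, "rz": 0, "x": -0.14, "y": 0, "z": -0.06, "fingers": 1}, {"rx": 0, "ry": 0, "rz": 0, "x": -0.17, "y": 0, "z": -0.1, "fingers": 1}, {"rx": 0, "ry": 0, "rz": 0, "x": -0.19, "y": 0, "z": -0.14, "fingers": 1}]}}

```text
clock: 23.85
tool_pos: [0.4901, -0.02, 0.1252]
ee_rot: [1.0, 0.009, 0.001, 0.001]
wrist_force: [-0.0, -0.9, 0.3]
finger_gap: -0.0001
```

Run:
```python
from h import *
s=get_image("side");t=get_image("top"); np.savez("sideF.npz",**s);np.savez("topF.npz",**t)
cv2.imwrite("pics/f1.png",np.hstack([cv2.resize(np.clip(s["image"][150:250,190:290]*1.3,0,255).astype(np.uint8),None,fx=4,fy=4,interpolation=cv2.INTER_CUBIC),cv2.resize(np.clip(t["image"][110:210,200:300]*1.3,0,255).astype(np.uint8),None,fx=4,fy=4,interpolation=cv2.INTER_CUBIC)]))
cv2.imwrite("pics/f2.png",s["image"])
print(sense()["tool_pos"],sense()["wrist_force"])
```

```text
[ 0.49345884 -0.02086375  0.12925642] [1.26013581 0.16880717 0.54063561]
```

View pics/f1.png

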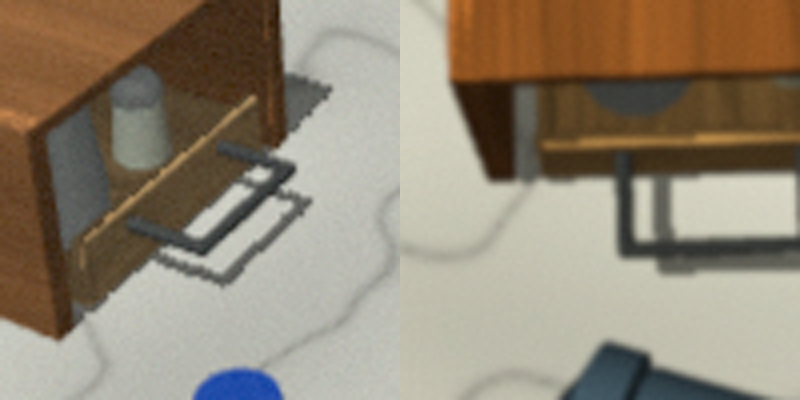

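View pics/f2.png

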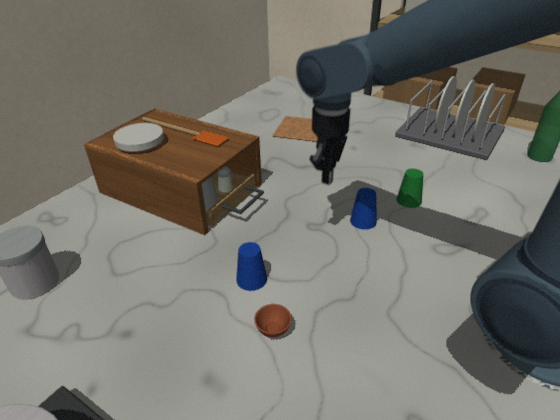

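Run:
```python
from h import *
t=ld("topF.npz");t0=ld("top0.npz")
def barrow(d,u,r0,r1):  # darkest-row centroid averaged over columns
    g=cv2.cvtColor(d["image"],cv2.COLOR_BGR2GRAY).astype(float)[r0:r1,u-12:u+12].mean(1); w=np.clip(np.median(g)-g-15,0,None); return r0+(w*np.arange(r1-r0)).sum()/w.sum()
for d,r in ((t0,(262,282)),(t,(164,182))):
    v=barrow(d,280,*r); print("bar row",v,back(d,(280,v),.040))
g=t["image"][:,260:300].astype(float).mean((1,2)); print(np.round(g[122:138]).tolist())
for v in (129,129.5,130,131): print("face",back(t,(280,v),.154))
im=cv2.cvtColor(t["image"],cv2.COLOR_BGR2GRAY).astype(float)
print(np.round(im[146:162,205:212].mean(1)).tolist(),"panel",np.round(im[146:162,245:252].mean(1)).tolist(),np.round(im[146:162,284:292].mean(1)).tolist())
for v in (154,155): print(back(t,(215,v),0), back(t,(250,v),.006))
```

```text
bar row 270.1795169402531 [ 0.48304648 -0.01337389  0.04      ]
bar row 172.6365850358544 [ 0.69540957 -0.00869249  0.04      ]
[69.0, 69.0, 69.0, 69.0, 66.0, 56.0, 41.0, 38.0, 46.0, 51.0, 51.0, 51.0, 51.0, 51.0, 51.0, 51.0]
face [ 0.75013437 -0.00841145  0.154     ]
face [ 0.74908954 -0.00843448  0.154     ]
face [ 0.74804519 -0.00845751  0.154     ]
face [ 0.74595789 -0.00850352  0.154     ]
[158.0, 157.0, 157.0, 157.0, 157.0, 156.0, 155.0, 155.0, 155.0, 155.0, 154.0, 154.0, 153.0, 153.0, 153.0, 153.0] panel [86.0, 57.0, 40.0, 38.0, 39.0, 40.0, 42.0, 57.0, 99.0, 142.0, 157.0, 158.0, 156.0, 156.0, 156.0, 155.0] [49.0, 40.0, 39.0, 40.0, 40.0, 42.0, 60.0, 107.0, 149.0, 162.0, 163.0, 162.0, 162.0, 161.0, 162.0, 161.0]
[0.74891664 0.14155189 0.        ] [0.74848432 0.06101141 0.006     ]
[0.74651875 0.14143319 0.        ] [0.74609937 0.06092861 0.006     ]
```

Run:
```python
from h import *
s=ld("sideF.npz")
a=cv2.resize(np.clip(s["image"]*1.5,0,255).astype(np.uint8),None,fx=6,fy=6,interpolation=cv2.INTER_CUBIC); b=a.copy()
x,y=.6003+.2124,.0315+.2124*.02
for z,c in ((.014,(0,255,0)),(.038,(0,0,255))):
    for u in conepts(s,x,y,z)[0]:
        for q in u: cv2.circle(a,tuple(np.int32((q+.5)*6)),1,c,-1)
cv2.imwrite("pics/f3.png",np.hstack([a[960:1440,1160:1550],b[960:1440,1160:1550]]))
```

```text
(no output)
```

View pics/f3.png

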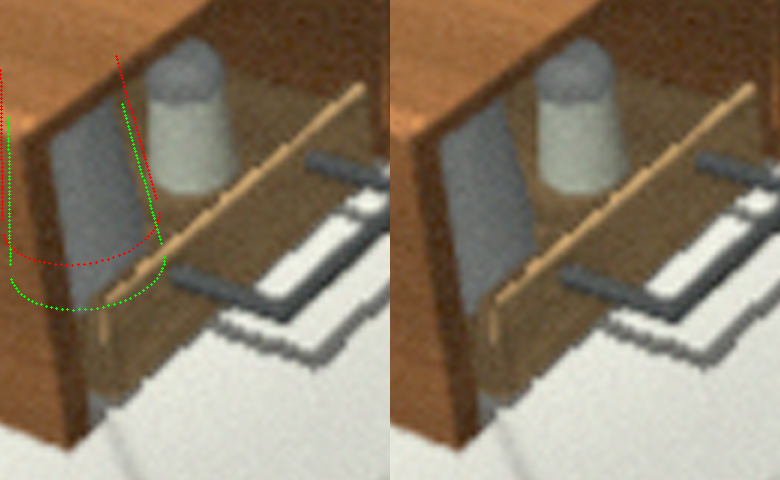

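```bash
python3 -c "
from plant import hand_in,sense
print(sense()['clock']); print(hand_in())"
```

```text
23.95
the job is handed in; nothing more can be done
None
```

I nested the spare steel tumbler over the mate and pushed the tray home, then handed the job in at 23.95 s of the 64 s allowed. `hand_in()` gave no verdict.

- **Nesting:** I stopped lowering at the first contact, about 4 N, with the spare about 24.5 mm above the mate. I then backed off 0.4 mm and let go. After the gripper lifted clear, the side view showed the spare upright and on the mate's axis to within about 1.5 mm.
- **Tray:** I pushed the pull slowly until it met the stop, at 12–15 N. In the top view the front panel is flush with the cupboard face to about 1 mm.
- **Bystanders:** The shaker and the visible edge of the nested pair stand upright. The terracotta pot was never approached and looks unmoved, though I didn't measure it. The arm ended clear of everything.

**What disagreed or could not be checked**
- **Finger tips:** The images showed the finger tips 40–50 mm short of the reported tool point, so I set the finger heights by camera.
- **Nested pair in the tray:** After closing, the pair's visible edge sat about 5 mm off where I predicted. It may have slid a little on the tray floor.
- **Out of sight:** With the tray shut, I could not see the dabba, the white pot or most of the nested pair.
- **Offset during lowering:** The side-view fits of the spare and mate drifted to a 1–2 mm disagreement, probably because the two outlines overlapped. The contact height agreed with the expected 24 mm.

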